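Stow the chopper inserts in their caddy and lock the keeper

TASK

The food-chopper inserts have to go back in their caddy. Pull out the locking pin and park it upright in its stand, shoulder down on the top; swing the keeper bar up until it stands upright or further back, and lay every insert that is out flat in the well of its own outline. When all are in, swing the keeper fully down over them and put the pin back through the keeper's eye, fully home in the hole beneath; leave the jars and the tub where they are.

Things in the scene. Friction and masses are not known exactly. Their poses are not given: they have to be found in the camera images.
- ins_round_big: large round food-chopper insert: a disc 76 mm in diameter, 6 mm thick, slotted steel. On top, centred, is a grey finger ridge to hold it by: 34 mm long along its own x, 12 mm thick along its own y, ridge top 36 mm above the underside. Origin at the centre of the underside, z up. About 120 g. May be absent.
- well_round_big (a point): centre of the floor of the matching well in the caddy: round, 80 mm in diameter (2 mm of play on each side), 8 mm deep, black floor 26 mm above the table. Axes: x and y along the sides of the caddy (the caddy may stand turned on the table), z up.
- ins_round_small: small round food-chopper insert: a disc 58 mm in diameter, 6 mm thick, slotted steel. On top, centred, is a grey finger ridge to hold it by: 34 mm long along its own x, 12 mm thick along its own y, ridge top 36 mm above the underside. Origin at the centre of the underside, z up. About 120 g. May be absent.
- well_round_small (a point): centre of the floor of the matching well in the caddy: round, 62 mm in diameter (2 mm of play on each side), 8 mm deep, black floor 26 mm above the table. Axes: x and y along the sides of the caddy (the caddy may stand turned on the table), z up.
- ins_square: square food-chopper insert: a square plate 60 x 60 mm, 6 mm thick, slotted steel. On top, centred, is a grey finger ridge to hold it by: 34 mm long along its own x, 12 mm thick along its own y, ridge top 36 mm above the underside. Origin at the centre of the underside, z up. About 120 g. May be absent.
- well_square (a point): centre of the floor of the matching well in the caddy: square, 64 x 64 mm, sides along its x and y (2 mm of play on each side), 8 mm deep, black floor 26 mm above the table. Axes: x and y along the sides of the caddy (the caddy may stand turned on the table), z up.
- ins_oblong: oblong food-chopper insert: a rectangular plate 76 mm (along its own x) x 46 mm (along its own y), 6 mm thick, slotted steel. On top, centred, is a grey finger ridge to hold it by: 34 mm long along its own x, 12 mm thick along its own y, ridge top 36 mm above the underside. Origin at the centre of the underside, z up. About 120 g. May be absent.
- well_oblong (a point): centre of the floor of the matching well in the caddy: rectangular, 50 mm along its x and 80 mm along its y, so the insert's own x must lie along this point's y, either way round (2 mm of play on each side), 8 mm deep, black floor 26 mm above the table. Axes: x and y along the sides of the caddy (the caddy may stand turned on the table), z up.
- keeper (a joint): angle (rad) of the keeper, a steel bar 26 mm wide, 8 mm thick, hinged at one end: 0 lying down across the middle of the caddy (a stop; underside 3 mm above the caddy's top, over the inner edges of all wells), pi/2 upright, 1.8 fully back (a stop). Stiff hinge, 0.32 N m: it stays where left; about 2 N at the grip moves it. Its eye, a 16 mm hole through the bar, is 222 mm from the hinge.
- keeper_hinge (a point): point on the keeper's hinge line, 41 mm above the table at the caddy's +y end; the hinge line runs along this point's x. The bar points from here along this point's -y when down, and its free end rises as the joint grows. Axes are those of the caddy, as for the wells.
- keeper_grip (a point): centre of the keeper's black grip, a barrel 18 mm in diameter, 34 mm long, parallel to the hinge line, at the bar's free end: 272 mm along the bar from the hinge and 18 mm off its mid-plane, on the side that is on top when the bar is down (then 59 mm above the table). Held by its two ends it can turn between the fingers. Axes turn with the bar; x is the barrel's axis.
- pin_hole (a point): centre of the mouth of the pin hole in the caddy's end block, 34 mm above the table; vertical, 16 mm in diameter, 32 mm deep. When the keeper is down its eye is straight above this hole, the bar's upper face 45 mm above the table. z up.
- pin: locking pin, upright: a steel shaft 12 mm in diameter and 40 mm long with a tapered end, below a black handle 20 mm in diameter and 44 mm long that forms a shoulder. Origin at the lower end of the shaft, z up along it; the shoulder is at 40 mm, the top at 84 mm. 70 g. Starts through the keeper's eye in the pin hole, shoulder on the bar, locking the keeper down.
- pin_stand: fixed white block 56 x 56 x 50 mm with a vertical hole (16 mm in diameter, 46 mm deep) in the middle of its top, in which the pin is parked, empty at the start (a parked pin rests with its shoulder on the top, its lower end 10 mm above the table). Origin at the centre of its underside.
- jar_a: closed amber jar, 68 mm in diameter and 115 mm tall, not part of the job. Origin at the centre of its underside.
- jar_b: closed reddish jar, 62 mm in diameter and 100 mm tall, not part of the job. Origin at the centre of its underside.
- tub: empty open white tub, 90 x 110 x 50 mm, not part of the job. Origin at the centre of its underside.
Mind the look-alikes: they are no part of the job. Leave any yellow look-alike of the ins_round_big alone.

How it is judged:
By the outcome, as a careful person would: the job done as asked, in the order asked, and still so for the second after the job is handed in, with the robot touching nothing.
Of ins_round_big, ins_round_small, ins_square, ins_oblong only 2 to 4 are there at a start; the rules pass over those that are not, and their reading is None.
At some moment in a run one of ins_round_big, ins_round_small, ins_square, ins_oblong may be knocked a few centimetres aside while the robot is not near it.
It also fails if it takes over 210 s, if anything falls off the work surface, if the arm or the gripper's body presses on something with over 40 N, if the wrist force passes 120 N, or if a joint passes its speed limit or range.

ROBOT

A 6-joint arm with a two-finger parallel gripper is mounted at the origin on the work surface. World frame = base frame: x ahead of the robot, y to its left, z up, the work surface at z = 0. Lengths are in m, angles in rad, forces in N, time in s.
With the tool pointing down it reaches from about 0.3 to 0.875 m from the base axis. Payload 6.4 kg.
Tool frame: the origin (TCP) lies midway between the tips of the shut fingers; the grasp point (between the pads) lies 19 mm behind it; z points along the fingers, y is the line along which they close (so a half turn about z gives the same grasp; the last joint's range is limited). The gripper opens to 88 mm and grips with 3 to 60 N. Pads are 18 mm wide; open, the fingers measure 123 mm over their backs; the gripper's body (75 mm by 187 mm) begins 45 mm behind the grasp point.
Start: joints at [1.089, 0.181, 1.607, -0, 1.354, -0.206], TCP at [0.157, 0.553, 0.239] pointing down, gripper open.
Joint ranges: [-2.99, 2.99], [-0.89, 2.07], [0.3, 2.58], [-1.14, 4.28], [0, 2.63], [-3.12, 3.12]. Speed limits (rad/s): [2.57, 2.57, 3.01, 3.14, 3.14, 3.14].

INTERFACE

Orientations are given as [roll, pitch, yaw] about the fixed x, y, z axes, in that order (R = Rz(yaw) Ry(pitch) Rx(roll)).
In Python, from cell import status, snapshot, camera_model, ticket gives the robot as it stands. The module is installed in compiled form; this text tells all that it offers.
- The arm moves only by the tool servo_tool, never from a script. Its argument "deltas" is one flat list of numbers, 7 for each row, row after row: the shift along the tool's x, y, z in units of 0.5 m (1.0 is 0.5 m), then the turn, a rotation vector about the tool's x, y, z in units of pi/2 rad (1.0 is pi/2 rad), then the opening, from 0 (shut) to 1 (fully open). In form: [x, y, z, rx, ry, rz, gripper, x, y, z, rx, ry, rz, gripper, ...]. A call has 1 to 10 rows; each row is the pose to reach, as a shift and turn from the pose commanded when the call began, along the tool's axes at that moment; what a row does not reach only later rows make up. A row lasts 1/8 s, in which the tool goes at most 62.5 mm and 10.7 degrees, less where a joint would pass 70% of its speed; a pose out of reach is approached as far as the arm can. A call with a number of a shift or a turn outside -1 to 1 is refused whole. A call with a gripper value outside its range is refused whole. The fingers move at their own pace and stop on an object; "squeeze" is the grip in N (left out, the last holds). Time passes only in rows, so rows that repeat a pose let the fingers close. It gives the time, the measured TCP pose, the force, the opening and the grip force at its end, in the units of the state.
- status.get_state(): the state, without advancing time (a new reading comes with each control period).
- snapshot(name): name is "side" or "top"; returns the picture (480x640x3 uint8, red, green, blue); there is no depth.
- camera_model(name): a dict with "vertical_fov" (degrees; the focal length in pixels is half the picture's height over the tangent of half this angle, whatever the lens; pixels are square), "cx", "cy" (the principal point, pixels), "R" (3x3) and "t" (3): a world point X has camera coordinates R X + t. Camera axes: x right, y down, z forward; pixel columns grow to the right and rows downward; lengths in m; the calibration is good to about 2 mm. A picture is of the moment at which its call begins. camera_model takes no time and is no camera call.
- ticket.job_done(): hands the job in; it is judged then, once.
The state is a dict: "time_s": time; "joints": joint angles; "dq": joint speeds; "joint_efforts": joint torques, N m; "ee_pos": TCP position; "ee_rot": TCP orientation; "ft_force": force on the tool from outside, world axes, zero at the start; "ft_torque": the same for the moment, N m; "gripper_width": opening from 0.0 (shut) to 1.0 (fully open); "finger_force": force on a finger pad.
Only numpy, scipy, OpenCV 4.12 (cv2) and the standard library are available. Lean on these libraries where they do the work, as an engineer would, in place of code of your own. Each camera call takes 0.05 s, during which the arm holds its last target. There are 200 camera calls.

## Working session

There is one attempt and no reset: what is moved stays moved. The work goes in short steps, Python scripts to look and compute and a tool call to move; the robot and the scene stay as the last step left them, time stands still between calls to the robot, and variables do not carry over. Pictures are saved under pics/ and viewed, at most 14 in all, crops included, and the job is handed in when it is done.

Besides the shell and the picture viewer there is one more tool, called after ">>>" in YAML: its name, and indented under it one key for each argument. servo_tool: Moves the arm, as the interface text tells. Its arguments: {"type":"object","properties":{"deltas":{"type":"array"},"squeeze":{"type":"number"}},"required":["deltas"]}

```bash
ls; mkdir -p pics; python3 - <<'E'
from cell import status, snapshot, camera_model
import cv2,numpy as np
for n in("top","side"):
    im=snapshot(n); cv2.imwrite(f"pics/{n}0.png",im[:,:,::-1]); m=camera_model(n); print(n,m)
print(status.get_state())
E
```

```text
pics
top {'vertical_fov': 43.371575253360426, 'cx': 308.34861829877326, 'cy': 234.00814534552416, 'R': array([[ 0.01666421, -0.9998594 , -0.00186815],
       [-0.98970815, -0.01622938, -0.14217732],
       [ 0.14212701,  0.00421819, -0.98983944]]), 't': array([-0.07240868,  0.59751128,  1.3693584 ])}
side {'vertical_fov': 48.8787406891107, 'cx': 322.6397139512748, 'cy': 238.31210763551326, 'R': array([[-0.95937288, -0.28210098, -0.00476558],
       [-0.18485886,  0.64125142, -0.74473071],
       [ 0.21314519, -0.71359349, -0.66734808]]), 't': array([0.55922256, 0.17741756, 0.88717617])}
{'time_s': 0.1, 'joints': array([ 1.08864630e+00,  1.81426946e-01,  1.60789008e+00,  2.17187659e-05,
        1.35381892e+00, -2.06279594e-01]), 'dq': array([-0.00049489, -0.00181068, -0.00236995,  0.00162769,  0.00051431,
        0.00034959]), 'joint_efforts': array([ 1.44645182e-03, -4.34824526e+01, -3.42696512e+01,  7.04945647e-02,
        3.39896686e-02,  4.28934115e-07]), 'ee_pos': array([0.15636036, 0.55283608, 0.23793129]), 'ee_rot': array([-3.14008642e+00, -3.36850083e-04,  2.86571728e+00]), 'ft_force': array([-0.0704588 , -0.03752304,  0.21969784]), 'ft_torque': array([-0.01772119, -0.00472718, -0.06080511]), 'finger_force': 0.0, 'gripper_width': 1.0009142894952217}
```

View pics/top0.png

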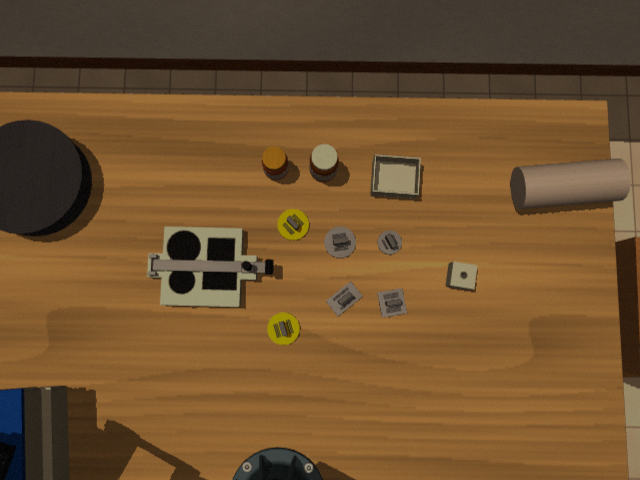

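View pics/side0.png

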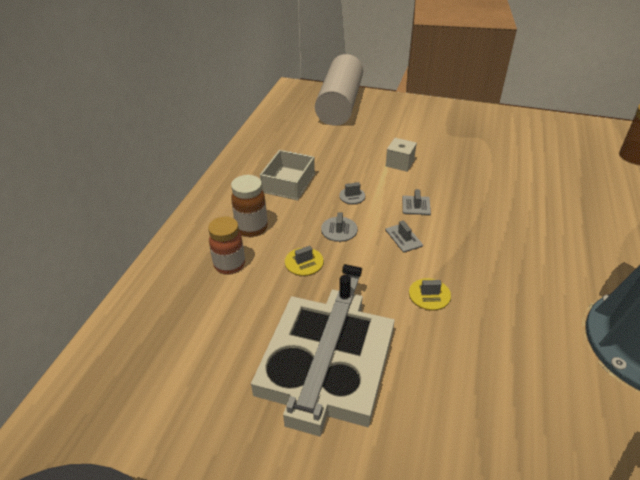

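The top view shows all four inserts: big round (340,242), small round (390,243), square (393,303) and oblong (345,298). It also shows the stand (463,277), the pin (247,267), the grip (264,267) and two yellow look-alikes, and the side view agrees. Next I'll measure.

```bash
cat > h.py <<'E'
import numpy as np, cv2
from scipy.spatial.transform import Rotation as Ro
from cell import status, snapshot, camera_model
CM={n:camera_model(n) for n in("top","side")}
def ray(n,p):
    m=CM[n]; f=240/np.tan(np.radians(m["vertical_fov"]/2))
    d=m["R"].T@np.array([(p[0]-m["cx"])/f,(p[1]-m["cy"])/f,1]); return -m["R"].T@m["t"],d
def on(n,p,z):
    c,d=ray(n,p); return c+d*(z-c[2])/d[2]
def proj(n,X):
    m=CM[n]; f=240/np.tan(np.radians(m["vertical_fov"]/2)); q=m["R"]@np.array(X)+m["t"]
    return np.array([m["cx"]+f*q[0]/q[2],m["cy"]+f*q[1]/q[2]])
def tri(p,q):
    c1,d1=ray("top",p); c2,d2=ray("side",q)
    s=np.linalg.lstsq(np.c_[d1,-d2],c2-c1,rcond=None)[0]
    a,b=c1+s[0]*d1,c2+s[1]*d2; return (a+b)/2,np.linalg.norm(a-b)
def blobs(mask,amin=30,amax=1e5):
    cs,_=cv2.findContours(mask.astype(np.uint8),cv2.RETR_EXTERNAL,cv2.CHAIN_APPROX_NONE)
    return [c[:,0,:].astype(float) for c in cs if amin<=cv2.contourArea(c)<=amax]
def hsv(im): return cv2.cvtColor(im,cv2.COLOR_RGB2HSV).astype(int)
def rect(n,c,z):
    P=np.array([on(n,p,z)[:2] for p in c])*1000
    r=cv2.minAreaRect(P.astype(np.float32)); return np.round(r[0],1),np.round(r[1],1),round(r[2],1)
def state():
    s=status.get_state(); print("t",round(s["time_s"],2),"pos",np.round(s["ee_pos"],4),"rot",np.round(s["ee_rot"],3),"F",np.round(s["ft_force"],1),"w",round(s["gripper_width"],3),"ff",round(s["finger_force"],1)); return s
def go(s,pos,yaw):
    "delta in row units to reach TCP pos with tool down (roll pi) at yaw, nearest half turn"
    R=Ro.from_euler("xyz",s["ee_rot"]); best=None
    for k in(-1,0,1):
        T=Ro.from_euler("xyz",[np.pi,0,yaw+k*np.pi]); v=(R.inv()*T).as_rotvec()
        if best is None or np.linalg.norm(v)<np.linalg.norm(best): best=v
    return np.round(R.inv().apply(np.array(pos)-s["ee_pos"])/.5,4),np.round(best/(np.pi/2),4)
E
python3 - <<'E'
from h import *
it=snapshot("top"); 
h=hsv(it); low=(h[...,1]<70)&(h[...,2]>60); low[:110]=0; low[400:]=0;low[:,500:]=0;low[:,:120]=0
for c in blobs(low,60):
    print("low",np.round(c.mean(0)),"A",cv2.contourArea(c.astype(np.float32)),rect("top",c,.006))
dark=(h[...,2]<75)&(h[...,1]<110); dark[:210]=0;dark[340:]=0;dark[:,500:]=0;dark[:,:140]=0
for c in blobs(dark,15):
    print("dark",np.round(c.mean(0),1),"A",cv2.contourArea(c.astype(np.float32)),rect("top",c,.036))
for p in [(340,242),(336,238),(200,230),(183,240),(247,266),(463,265),(300,300)]: print(p,it[p[1],p[0]],h[p[1],p[0]])
a=cv2.resize(it[210:320,140:270],None,fx=6,fy=5.4,interpolation=3)[...,::-1]
b=cv2.resize(it[220:325,320:480],None,fx=5,fy=5,interpolation=3)[...,::-1]
cv2.imwrite("pics/cad.png",a);cv2.imwrite("pics/ins.png",b)
E
```

```text
low [392. 303.] A 548.5 (array([ 443.9, -261.9]), array([56.6, 58.3]), 10.4)
low [344. 298.] A 534.0 (array([ 451.7, -148.7]), array([43.1, 73.6]), 39.8)
low [389. 242.] A 380.0 (array([ 587.8, -255.9]), array([53.3, 52.7]), 0.0)
low [340. 242.] A 678.0 (array([ 585.9, -137.3]), array([72.5, 69.5]), 0.3)
low [203. 262.] A 5452.0 (array([522.8, 180.4]), array([277.7, 184.1]), 89.6)
dark [393.6 305.1] A 34.5 (array([ 437.1, -262.1]), array([18.4, 39.4]), 1.0)
dark [345.8 300.7] A 55.5 (array([ 448.5, -151.7]), array([21.2, 35.5]), 42.2)
dark [463.5 274.5] A 18.0 (array([ 510.3, -425.1]), array([12.9, 10.1]), 44.8)
dark [219.4 280.5] A 528.5 (array([487. , 143.3]), array([39.5, 79.3]), 0.9)
dark [181.7 281.3] A 455.5 (array([482.1, 230.7]), array([51.1, 58.6]), 0.9)
dark [449.  276.1] A 51.0 (array([ 509.5, -390.3]), array([53.8, 16. ]), 4.0)
dark [249.7 267.9] A 100.5 (array([518.7,  72.9]), array([43.4, 20.2]), 61.3)
dark [268.3 266.6] A 64.5 (array([521.5,  29.2]), array([30.4, 16.3]), 1.4)
dark [153.  261.9] A 15.0 (array([527.4, 300. ]), array([14. , 37.4]), 73.2)
dark [341.2 244.8] A 71.0 (array([ 576.1, -141. ]), array([24.1, 40.3]), 5.1)
dark [220.1 249.3] A 556.5 (array([560.8, 142.6]), array([51.9, 63.5]), 0.9)
dark [391.8 242.2] A 48.0 (array([ 584.1, -258.3]), array([38.5, 20.1]), 26.4)
dark [339.6 235.8] A 16.0 (array([ 596.3, -134.4]), array([ 8. , 28.3]), 6.7)
dark [183.8 246.7] A 760.0 (array([568.8, 229.8]), array([66.2, 77.7]), 0.9)
(340, 242) [73 63 51] [16 77 73]
(336, 238) [75 64 58] [11 58 75]
(200, 230) [158 152 117] [ 26  66 158]
(183, 240) [10  5  9] [156 128  10]
(247, 266) [16 10 12] [170  96  16]
(463, 265) [158 148 113] [ 23  73 158]
(300, 300) [147 101  51] [ 16 167 147]
```

View pics/cad.png

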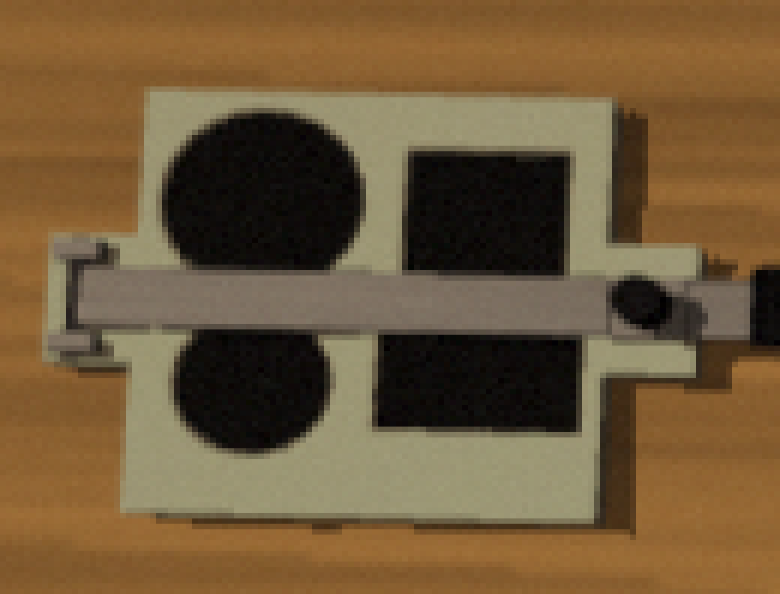

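View pics/ins.png

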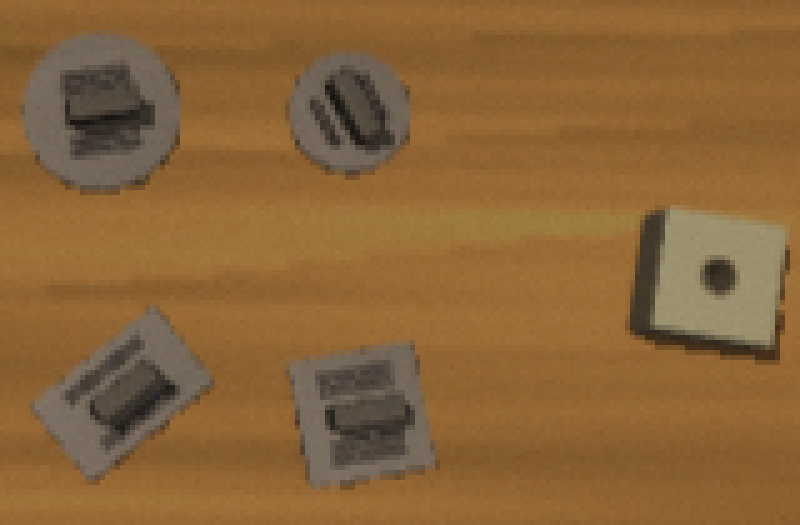

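The crops show the wells: big round upper left, square upper right, small round lower left and oblong lower right. The pin is at about (246.5,266) and the stand hole at about (463.5,275). Next I triangulate the pin, the grip, the ridges and the stand hole.

```bash
python3 - <<'E'
from h import *
I={n:snapshot(n) for n in("top","side")}; H={n:hsv(I[n]) for n in I}
def box(n,x0,x1,y0,y1,m):
    z=np.zeros(m.shape,bool); z[y0:y1,x0:x1]=m[y0:y1,x0:x1]; return z
def cen(n,b,vmax,sm=400,vmin=0):
    m=box(n,*b,(H[n][...,2]<vmax)&(H[n][...,2]>=vmin)&(H[n][...,1]<sm))
    k,l,s,c=cv2.connectedComponentsWithStats(m.astype(np.uint8)); i=1+s[1:,4].argmax(); return c[i],s[i]
for nm,bt,bs,v in [("pin",(238,257,255,277),(335,357,270,300),28),("grip",(260,276,255,278),(338,366,260,280),28),("hole",(457,470,268,282),(395,409,140,150),80)]:
    a,sa=cen("top",bt,v);b,sb=cen("side",bs,v);X,e=tri(a,b);print(nm,a.round(1),sa,b.round(1),sb,(X*1000).round(1),"res",round(e*1000,1))
# stand top face
for n,b in(("top",(440,485,255,300)),("side",(380,420,130,175))):
    m=box(n,*b,(H[n][...,1]<95)&(H[n][...,2]>135)); c=max(blobs(m,20),key=len); print(n,rect(n,c,.05))
a=cv2.resize(I["side"][160:320,280:460],None,fx=4.4,fy=3.7,interpolation=3)[...,::-1];cv2.imwrite("pics/sc.png",a)
s=state()
E
```

```text
pin [246.7 265.8] [242 262  10   9  67] [344.6 288.6] [341 277   9  21 118] [520.4  77.6  60.5] res 0.5
grip [268.7 266.7] [265 260   8  14 102] [351.4 272.9] [346 271  14   5  25] [520.3  27.8  49.7] res 1.0Traceback (most recent call last):
  File "<stdin>", line 9, in <module>
  File "<stdin>", line 7, in cen
ValueError: attempt to get argmax of an empty sequence
```

```bash
python3 - <<'E'
from h import *
I={n:snapshot(n) for n in("top","side")}; H={n:hsv(I[n]) for n in I}
r=lambda X:(X*1000).round(1)
X,e=tri((246.7,265.8),(344.9,280)); print("pintop",r(X),round(e*1000,1), r(on("top",(246.7,265.8),.089)))
print("grip z59",r(on("top",(268.7,266.7),.059)), "side row v:",[(y,int(H["side"][y,352,2])) for y in range(262,282)])
def comp(n,b,f):
    m=np.zeros((480,640),np.uint8); x0,x1,y0,y1=b; m[y0:y1,x0:x1]=f(H[n])[y0:y1,x0:x1]
    return max(blobs(m,5),key=lambda c:cv2.contourArea(c.astype(np.float32)))
st=lambda h:(h[...,1]<95)&(h[...,2]>135)
T={}
for n,b in(("top",(440,485,255,300)),("side",(380,420,130,175))):
    c=comp(n,b,st); print("stand",n,rect(n,c,.05)); 
t=H["top"][268:284,456:472,2]; w=np.clip(130-t,0,None)*(t<110); yy,xx=np.mgrid[268:284,456:472]
p=(xx*w).sum()/w.sum(),(yy*w).sum()/w.sum(); 
s=H["side"][138:152,392:412,2]; print(s)
print("hole",p,r(on("top",p,.05)))
a=cv2.resize(I["side"][160:320,280:460],None,fx=4.4,fy=3.7,interpolation=3)[...,::-1];cv2.imwrite("pics/sc.png",a)
s=state()
print(go(s,[.5215,.077,.16],0)) ; print(go(s,[.5215,.077,.16],np.pi/2))
E
```

```text
pintop [519.8  75.7  79.6] 2.7 [517.6  74.5  89. ]
grip z59 [519.   27.1  59. ] side row v: [(262, 191), (263, 193), (264, 179), (265, 134), (266, 65), (267, 34), (268, 42), (269, 40), (270, 32), (271, 34), (272, 29), (273, 20), (274, 28), (275, 45), (276, 64), (277, 104), (278, 138), (279, 141), (280, 141), (281, 142)]
stand top (array([ 508.5, -421.4]), array([54.9, 53. ]), 81.4)
stand side (array([ 509.1, -417. ]), array([58.9, 57.5]), 80.0)
[[188 187 191 193 194 198 199 196 194 193 190 191 194 192 196 197 197 196
  199 196]
 [190 192 193 194 194 194 194 192 193 195 195 194 195 198 196 194 197 196
  198 196]
 [191 192 194 196 195 194 195 197 195 195 196 192 197 194 193 194 196 196
  197 195]
 [194 191 195 193 197 197 196 195 194 196 195 193 193 195 196 197 193 197
  195 195]
 [196 192 195 194 198 197 195 195 196 195 195 192 194 194 194 194 197 194
  196 193]
 [199 196 195 196 196 194 191 191 182 183 182 189 191 197 194 193 195 194
  191 195]
 [197 194 194 196 195 196 185 163 147 142 153 159 173 188 193 194 193 194
  194 195]
 [192 195 197 194 194 188 162 129 103 104 112 119 139 17
[... 190 characters left out ...]
194 194]
 [195 194 193 197 192 196 195 194 188 188 185 187 193 192 194 195 196 193
  196 191]
 [181 187 191 194 198 197 196 195 197 198 197 195 194 194 195 192 197 195
  194 183]
 [140 155 165 173 183 188 188 193 194 197 193 198 197 196 195 196 195 198
  187 162]
 [106 117 123 135 143 151 162 169 180 188 188 192 196 195 192 197 193 197
  186 140]]
hole (np.float64(463.3139072847682), np.float64(274.61721854304636)) [ 508.9 -421.1   50. ]
t 0.35 pos [0.1565 0.5532 0.2385] rot [-3.141 -0.     2.866] F [ 0.2 -0.1 -0.1] w 0.999 ff 0.0
(array([-0.9618, -0.7175,  0.1572]), array([-2.000e-04, -1.000e-04, -1.756e-01]))
(array([-0.9618, -0.7175,  0.1572]), array([-3.000e-04,  1.000e-04,  8.244e-01]))
```

View pics/sc.png

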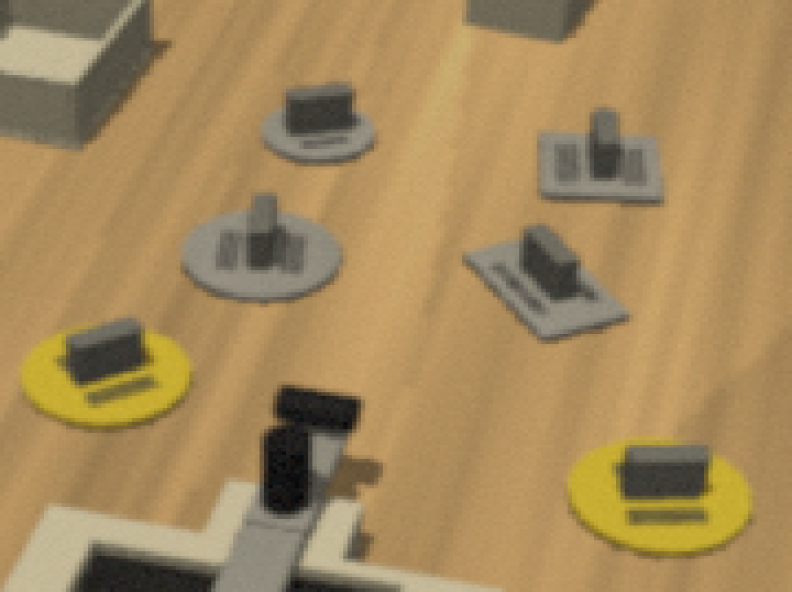

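The crop shows the four grey inserts, two yellow discs, the upright pin handle and the grip barrel behind it. The two cameras disagree by about 4 mm, so I'll recalibrate once the pin is in the gripper. Now I move above the pin.

>>> servo_tool:
  deltas: [-0.962,-0.717,0.15,0,0,0.824,1,-0.962,-0.717,0.15,0,0,0.824,1,-0.962,-0.717,0.15,0,0,0.824,1,-0.962,-0.717,0.15,0,0,0.824,1,-0.962,-0.717,0.15,0,0,0.824,1,-0.962,-0.717,0.15,0,0,0.824,1,-0.962,-0.717,0.15,0,0,0.824,1,-0.962,-0.717,0.15,0,0,0.824,1,-0.962,-0.717,0.15,0,0,0.824,1,-0.962,-0.717,0.15,0,0,0.824,1]

```text
time_s: 1.6
ee_pos: [0.5231, 0.0748, 0.1635]
ee_rot: [3.141, 0.0, 1.569]
ft_force: [-0.6, 0.4, 0.6]
gripper_width: 1.002
finger_force: 0.0
```

```bash
python3 - <<'E'
from h import *
s=state()
print(go(s,[.5185,.0755,.055],np.pi/2))
E
```

```text
t 1.6 pos [0.5231 0.0748 0.1635] rot [3.141 0.    1.569] F [-0.6  0.4  0.6] w 1.002 ff 0.0
(array([ 0.0014, -0.0094,  0.2171]), array([ 0.0003,  0.0001, -0.0009]))
```

>>> servo_tool:
  deltas: [0.002,-0.009,0.11,0,0,0,1,0.002,-0.009,0.217,0,0,0,1,0.002,-0.009,0.217,0,0,0,1,0.002,-0.009,0.217,0,0,0,0,0.002,-0.009,0.217,0,0,0,0,0.002,-0.009,0.217,0,0,0,0,0.002,-0.009,0.217,0,0,0,0,0.002,-0.009,0.217,0,0,0,0,0.002,-0.009,0.217,0,0,0,0,0.002,-0.009,0.217,0,0,0,0]
  squeeze: 15

```text
time_s: 2.85
ee_pos: [0.5177, 0.0783, 0.0553]
ee_rot: [3.141, 0.0, 1.571]
ft_force: [5.0, 0.3, 3.3]
gripper_width: 0.229
finger_force: 2.8
```

```bash
python3 - <<'E'
from h import *
s=state(); print(go(s,[s["ee_pos"][0],.0755,.125],np.pi/2))
for n in("top","side"): cv2.imwrite(f"pics/g_{n}.png",snapshot(n)[...,::-1])
E
```

```text
t 2.85 pos [0.5177 0.0783 0.0553] rot [3.141 0.    1.571] F [5.  0.3 3.3] w 0.229 ff 2.8
(array([-5.700e-03,  1.000e-04, -1.393e-01]), array([0.0006, 0.    , 0.0004]))
```

>>> servo_tool:
  deltas: [0,0,0,0,0,0,0,0,0.004,0,0,0,0,0,0,0.004,0,0,0,0,0,0,0.004,-0.02,0,0,0,0,0,0.004,-0.05,0,0,0,0,0,0.004,-0.08,0,0,0,0,0,0.004,-0.11,0,0,0,0,0,0.004,-0.16,0,0,0,0,0,0.004,-0.16,0,0,0,0,0,0.004,-0.16,0,0,0,0]
  squeeze: 20

```text
time_s: 4.2
ee_pos: [0.5189, 0.0784, 0.1349]
ee_rot: [-3.141, -0.0, 1.571]
ft_force: [-1.0, -0.7, -0.2]
gripper_width: 0.218
finger_force: 20.0
```

```bash
python3 - <<'E'
from h import *
s=state(); 
I={n:snapshot(n) for n in("top","side")}
e=s["ee_pos"]
for n in I:
    for z in(e[2]-.045,e[2]+.034): print(n,proj(n,[e[0],e[1],z]).round(1))
p=proj("side",e).astype(int); cv2.imwrite("pics/lift.png",cv2.resize(I["side"][p[1]-75:p[1]+75,p[0]-80:p[0]+80],None,fx=5,fy=4,interpolation=3)[...,::-1])
print(p)
print(go(s,[.509,-.421,e[2]],np.pi/2))
E
```

```text
t 4.2 pos [0.5189 0.0784 0.1349] rot [-3.141 -0.     1.571] F [-1.  -0.7 -0.2] w 0.218 ff 20.0
top [244.9 265.1]
top [241.  261.7]
side [345.9 277.1]
side [347.1 242.1]
[346 257]
(array([-0.9987, -0.0205, -0.    ]), array([-0.0002, -0.    ,  0.0004]))
```

View pics/lift.png

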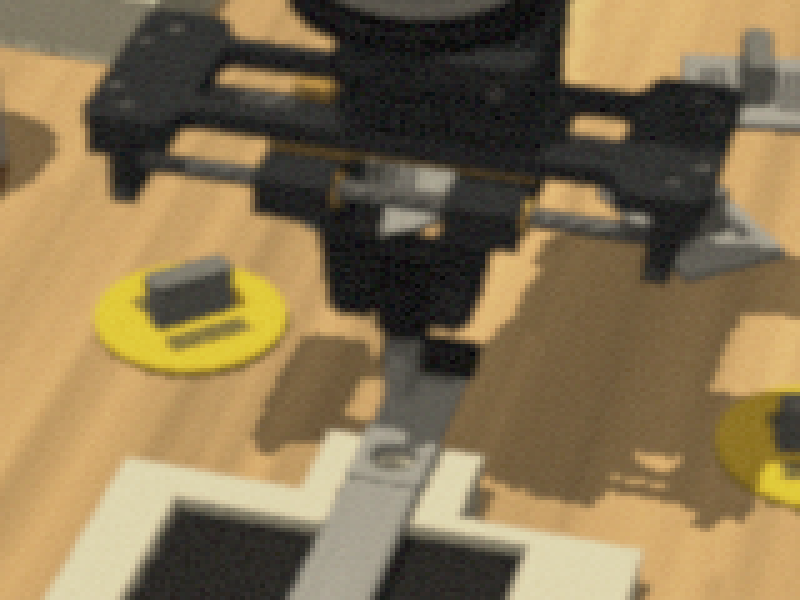

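The pin is out and held, and the eye is open at side pixel (344.6,295.8). I'll work out the shift to the stand from each camera separately so the biases cancel.

```bash
python3 - <<'E'
from h import *
r=lambda X:(X*1000).round(1)
a=on("side",(344.6,295.75),.045); print("eye side",r(a))
im=hsv(snapshot("side")); 
x0,y0=395,142; t=im[y0:y0+7,x0:x0+13,2]; w=np.clip(190-t,0,None); yy,xx=np.mgrid[y0:y0+7,x0:x0+13]; p=((xx*w).sum()/w.sum(),(yy*w).sum()/w.sum())
b=on("side",p,.05); print("hole side",p,r(b)," delta",r(b-a)); X,e=tri((463.31,274.62),p); print("tri",r(X),e)
im=hsv(snapshot("top")); print(im[262:275,238:256,2])
E
```

```text
eye side [519.7  79.9  45. ]
hole side (np.float64(401.3746701846966), np.float64(145.51715039577837)) [ 509.5 -417.    50. ]  delta [ -10.2 -496.9    5. ]
tri [ 509.6 -421.8   47. ] 0.0008879725149103639
[[56 55 56 55 52 70 62 65 66 64 65 66 64 64 62 42 23 26]
 [53 54 55 52 48 64 66 63 61 65 64 63 62 65 59 32 22 21]
 [52 54 51 53 51 67 64 66 63 65 64 64 64 66 61 27 20 25]
 [48 51 54 49 50 67 65 62 63 63 63 63 66 62 56 25 18 24]
 [48 49 50 49 56 61 63 64 64 65 62 65 66 63 49 19 24 23]
 [46 47 46 47 63 66 63 65 64 65 62 66 62 61 46 19 15 24]
 [45 44 44 48 67 62 63 62 64 65 61 65 65 62 42 19 20 24]
 [42 42 38 42 66 65 65 64 64 65 63 65 63 64 35 25 20 25]
 [38 39 38 41 65 64 64 65 63 64 67 64 67 60 33 22 20 24]
 [35 34 34 45 65 65 63 64 58 64 65 61 61 58 23 26 18 22]
 [32 27 31 53 63 64 64 64 64 66 62 62 64 53 18 18 26 23]
 [26 23 30 59 63 65 65 67 66 63 63 62 63 46 21 23 16 23]
 [24 13 25 68 64 62 62 66 67 66 64 63 65 48 18 22 24 21]]
```

>>> servo_tool:
  deltas: [-0.993,-0.02,0,0,0,0,0,-0.993,-0.02,0,0,0,0,0,-0.993,-0.02,0,0,0,0,0,-0.993,-0.02,0,0,0,0,0,-0.993,-0.02,0,0,0,0,0,-0.993,-0.02,0,0,0,0,0,-0.993,-0.02,0,0,0,0,0,-0.993,-0.02,0,0,0,0,0,-0.993,-0.02,0,0,0,0,0,-0.993,-0.02,0,0,0,0,0]

```text
time_s: 5.65
ee_pos: [0.509, -0.4175, 0.134]
ee_rot: [-3.14, -0.002, 1.571]
ft_force: [-0.6, -0.0, -1.1]
gripper_width: 0.219
finger_force: 20.0
```

```bash
python3 - <<'E'
from h import *
s=state(); print(go(s,[.509,-.418,.060],np.pi/2))
I=snapshot("side"); p=proj("side",[.509,-.42,.08]).astype(int); cv2.imwrite("pics/st.png",cv2.resize(I[p[1]-40:p[1]+40,p[0]-45:p[0]+45],None,fx=8,fy=7,interpolation=3)[...,::-1]);print(p)
E
```

```text
t 5.65 pos [ 0.509  -0.4175  0.134 ] rot [-3.140e+00 -2.000e-03  1.571e+00] F [-0.6 -0.  -1.1] w 0.219 ff 20.0
(array([-1.40e-03,  1.00e-04,  1.48e-01]), array([-0.0008, -0.0013,  0.    ]))
[403 133]
```

View pics/st.png

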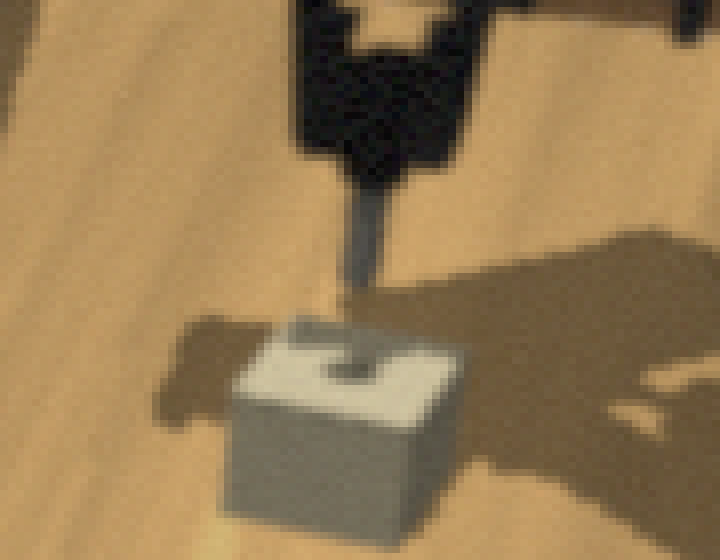

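The side view shows the shaft tip right above the hole, which is at crop (350,368). I'll lower it.

>>> servo_tool:
  deltas: [0,0,0.05,0,0,0,0,0,0,0.07,0,0,0,0,0,0,0.08,0,0,0,0,0,0,0.09,0,0,0,0,0,0,0.1,0,0,0,0,0,0,0.11,0,0,0,0,0,0,0.12,0,0,0,0,0,0,0.13,0,0,0,0,0,0,0.14,0,0,0,0,0,0,0.146,0,0,0,0]

```text
time_s: 6.95
ee_pos: [0.5095, -0.4181, 0.0618]
ee_rot: [-3.141, -0.0, 1.571]
ft_force: [-0.7, -1.5, 0.2]
gripper_width: 0.219
finger_force: 20.0
```

Nearly seated. I'll lower 3 mm more, release slowly and rise.

>>> servo_tool:
  deltas: [0,0,0.003,0,0,0,0,0,0,0.004,0,0,0,0,0,0,0.004,0,0,0,0.3,0,0,0.004,0,0,0,0.5,0,0,0.004,0,0,0,0.7,0,0,0.004,0,0,0,0.7,0,0,-0.05,0,0,0,0.7,0,0,-0.12,0,0,0,0.7,0,0,-0.2,0,0,0,0.7,0,0,-0.2,0,0,0,0.7]

```text
time_s: 8.2
ee_pos: [0.5113, -0.4201, 0.1667]
ee_rot: [3.137, 0.006, 1.572]
ft_force: [0.0, 0.1, 0.1]
gripper_width: 0.7
finger_force: 0.0
```

```bash
python3 - <<'E'
from h import *
s=state(); print(go(s,[.5195,.029,.16],np.pi/2))
I=snapshot("side"); p=proj("side",[.509,-.42,.06]).astype(int); cv2.imwrite("pics/st2.png",cv2.resize(I[p[1]-40:p[1]+40,p[0]-45:p[0]+45],None,fx=4,fy=4,interpolation=3)[...,::-1])
E
```

```text
t 8.2 pos [ 0.5113 -0.4201  0.1667] rot [3.137 0.006 1.572] F [0.  0.1 0.1] w 0.7 ff 0.0
(array([0.8982, 0.0169, 0.0083]), array([0.0032, 0.0037, 0.0005]))
```

View pics/st2.png

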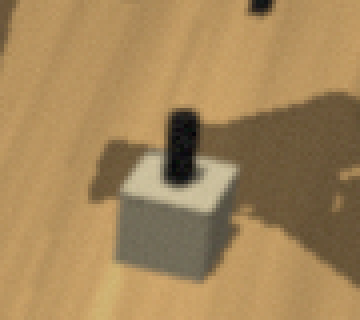

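The pin is parked with its shoulder on the stand. Now I move to the keeper grip.

>>> servo_tool:
  deltas: [0.895,0.015,0,0,0,0,0.7,0.895,0.015,0,0,0,0,0.7,0.895,0.015,0,0,0,0,0.7,0.895,0.015,0,0,0,0,0.7,0.895,0.015,0,0,0,0,0.7,0.895,0.015,0,0,0,0,0.7,0.895,0.015,0,0,0,0,0.7,0.895,0.015,0,0,0,0,0.7,0.895,0.015,0.1,0,0,0,0.7,0.895,0.015,0.1,0,0,0,0.7]

```text
time_s: 9.5
ee_pos: [0.513, 0.0294, 0.1081]
ee_rot: [-3.132, -0.001, 1.571]
ft_force: [-0.2, 0.9, 0.2]
gripper_width: 0.701
finger_force: 0.0
```

```bash
python3 - <<'E'
from h import *
s=state(); print(go(s,[.5185,.0275,.040],np.pi/2))
E
```

```text
t 9.5 pos [0.513  0.0294 0.1081] rot [-3.132e+00 -1.000e-03  1.571e+00] F [-0.2  0.9  0.2] w 0.701 ff 0.0
(array([-0.004 ,  0.0122,  0.1361]), array([-0.0061, -0.0008,  0.0003]))
```

>>> servo_tool:
  deltas: [-0.003,0.004,0.06,0,0,0,0.7,-0.003,0.004,0.12,0,0,0,0.7,-0.003,0.004,0.12,0,0,0,0.7,-0.003,0.004,0.12,0,0,0,0.7]

```text
time_s: 10.0
ee_pos: [0.5198, 0.0271, 0.0537]
ee_rot: [3.14, 0.0, 1.571]
ft_force: [0.5, -0.2, 0.2]
gripper_width: 0.705
finger_force: 0.0
```

```bash
python3 - <<'E'
from h import *
s=state(); print(go(s,[.5185,.0275,.040],np.pi/2))
E
```

```text
t 10.0 pos [0.5198 0.0271 0.0537] rot [3.14  0.    1.571] F [ 0.5 -0.2  0.2] w 0.705 ff 0.0
(array([ 0.0008, -0.0026,  0.0273]), array([ 0.0009,  0.0002, -0.0001]))
```

>>> servo_tool:
  deltas: [0,-0.002,0.027,0,0,0,0.7,0,-0.002,0.027,0,0,0,0.7,0,-0.002,0.027,0,0,0,0,0,-0.002,0.027,0,0,0,0,0,-0.002,0.027,0,0,0,0,0,-0.002,0.027,0,0,0,0,0,-0.002,0.027,0,0,0,0]
  squeeze: 10

```text
time_s: 10.88
ee_pos: [0.5201, 0.0278, 0.0397]
ee_rot: [3.137, 0.0, 1.571]
ft_force: [6.2, 0.7, -2.4]
gripper_width: 0.385
finger_force: 10.0
```

```bash
python3 - <<'E'
from h import *
r=lambda X:(X*1000).round(1)
a=on("top",(153,265.1),.045);b=on("top",(240,266.8),.045);print(r(a),r(b)); d=a-b;psi=np.arctan2(-d[0],d[1]);print("caddy yaw deg",np.degrees(psi))
th=np.array([0,.08,.16,.25,.34,.43,.52,.61,.7,.79,.88,.97,1.06,1.15,1.24,1.33,1.42,1.51,1.6,1.65,1.7])
dy=.272*(1-np.cos(th))+.018*np.sin(th); dz=.272*np.sin(th)-.018*(1-np.cos(th))
for t,u,v in zip(th,dy,dz): print(t,"x",round(u/.5,3),"y",round(-u*np.tan(psi)/.5,4),"z",round(-v/.5,3))
E
```

```text
[519.5 296.5  45. ] [518.9  94.6  45. ]
caddy yaw deg -0.17621349464678446
0.0 x 0.0 y 0.0 z -0.0
0.08 x 0.005 y 0.0 z -0.043
0.16 x 0.013 y 0.0 z -0.086
0.25 x 0.026 y 0.0001 z -0.133
0.34 x 0.043 y 0.0001 z -0.179
0.43 x 0.065 y 0.0002 z -0.224
0.52 x 0.09 y 0.0003 z -0.266
0.61 x 0.119 y 0.0004 z -0.305
0.7 x 0.151 y 0.0005 z -0.342
0.79 x 0.187 y 0.0006 z -0.376
0.88 x 0.225 y 0.0007 z -0.406
0.97 x 0.266 y 0.0008 z -0.433
1.06 x 0.309 y 0.001 z -0.456
1.15 x 0.355 y 0.0011 z -0.475
1.24 x 0.401 y 0.0012 z -0.49
1.33 x 0.449 y 0.0014 z -0.501
1.42 x 0.498 y 0.0015 z -0.507
1.51 x 0.547 y 0.0017 z -0.509
1.6 x 0.596 y 0.0018 z -0.507
1.65 x 0.623 y 0.0019 z -0.503
1.7 x 0.65 y 0.002 z -0.499
```

>>> servo_tool:
  deltas: [0,0.002,-0.01,0,0,0,0,0.005,0.003,-0.043,0,0,0,0,0.013,0.003,-0.086,0,0,0,0,0.026,0.003,-0.133,0,0,0,0,0.043,0.003,-0.179,0,0,0,0,0.065,0.003,-0.224,0,0,0,0,0.09,0.003,-0.266,0,0,0,0,0.119,0.003,-0.305,0,0,0,0,0.119,0.003,-0.305,0,0,0,0,0.119,0.003,-0.305,0,0,0,0]

```text
time_s: 12.12
ee_pos: [0.5206, 0.086, 0.1921]
ee_rot: [3.138, 0.002, 1.571]
ft_force: [3.3, -6.3, 5.4]
gripper_width: 0.381
finger_force: 10.0
```

>>> servo_tool:
  deltas: [0.03,0.002,-0.038,0,0,0,0,0.066,0.002,-0.072,0,0,0,0,0.104,0.002,-0.102,0,0,0,0,0.145,0.002,-0.129,0,0,0,0,0.188,0.002,-0.152,0,0,0,0,0.234,0.002,-0.171,0,0,0,0,0.28,0.002,-0.186,0,0,0,0,0.328,0.002,-0.197,0,0,0,0,0.377,0.002,-0.203,0,0,0,0,0.377,0.002,-0.203,0,0,0,0]

```text
time_s: 13.38
ee_pos: [0.522, 0.2768, 0.2931]
ee_rot: [3.137, -0.001, 1.572]
ft_force: [6.7, 0.2, 3.1]
gripper_width: 0.381
finger_force: 10.0
```

>>> servo_tool:
  deltas: [0.049,0.004,-0.003,0,0,0,0,0.098,0.005,-0.001,0,0,0,0,0.125,0.006,0.003,0,0,0,0,0.145,0.006,0.006,0,0,0,0,0.145,0.006,0.006,0,0,0,0,0.145,0.006,0.006,0,0,0,0]

```text
time_s: 14.12
ee_pos: [0.5227, 0.348, 0.2889]
ee_rot: [-3.14, 0.0, 1.571]
ft_force: [-0.7, 1.0, -1.2]
gripper_width: 0.387
finger_force: 10.0
```

Keeper is at about 1.69 rad. Releasing and backing off.

>>> servo_tool:
  deltas: [0,0,0,0,0,0,0.5,0,0,0,0,0,0,0.6,0,0,0,0,0,0,0.6,0,0,-0.05,0,0,0,0.6,0,0,-0.12,0,0,0,0.6,0,0,-0.12,0,0,0,0.6,-0.3,-0.35,-0.12,0,0,0,0.6,-0.6,-0.35,-0.12,0,0,0,0.6,-0.6,-0.35,-0.12,0,0,0,0.6,-0.6,-0.35,-0.12,0,0,0,0.6]

```text
time_s: 15.38
ee_pos: [0.3915, 0.1379, 0.3485]
ee_rot: [-3.141, 0.001, 1.572]
ft_force: [1.3, -0.9, 0.8]
gripper_width: 0.6
finger_force: 0.0
```

```bash
cat >> h.py <<'E'
def ins(im):
    h=hsv(im); low=(h[...,1]<95)&(h[...,2]>50)&(h[...,2]<140); low[:190]=0; low[360:]=0; low[:,:300]=0; low[:,435:]=0
    m=cv2.morphologyEx(low.astype(np.uint8),cv2.MORPH_CLOSE,np.ones((5,5)))
    for c in blobs(m,150): print("ins px",np.round(c.mean(0),1),"A",cv2.contourArea(c.astype(np.float32)),rect("top",c,.006))
def wells(im):
    h=hsv(im); m=(h[...,2]<45); m[:200]=0;m[330:]=0;m[:,:150]=0;m[:,255:]=0
    for c in blobs(m,150): print("well px",np.round(c.mean(0),1),"A",cv2.contourArea(c.astype(np.float32)),"z26",rect("top",c,.026),"z34",rect("top",c,.034))
E
python3 - <<'E'
from h import *
state(); im=snapshot("top"); ins(im); wells(im)
a=cv2.resize(im[200:330,130:430],None,fx=2.6,fy=4.4,interpolation=3)[...,::-1]; cv2.imwrite("pics/up.png",a)
E
```

```text
t 15.38 pos [0.3915 0.1379 0.3485] rot [-3.141e+00  1.000e-03  1.572e+00] F [ 1.3 -0.9  0.8] w 0.6 ff 0.0
ins px [391.8 302.7] A 588.5 (array([ 443.4, -261.8]), array([59.3, 59.9]), 11.1)
ins px [343.9 298.2] A 576.5 (array([ 451.8, -149.2]), array([45.8, 75.9]), 39.4)
ins px [389.4 242. ] A 413.0 (array([ 586.7, -257.1]), array([55.7, 55.1]), 0.0)
ins px [339.6 242. ] A 723.0 (array([ 585.9, -138.5]), array([72.5, 71.9]), 0.7)
ins px [395.  193.7] A 163.5 (array([ 706.5, -269.4]), array([ 17.3, 113.9]), 0.9)
well px [189.3 295.5] A 2196.5 z26 (array([447.5, 204.9]), array([146.3, 200.4]), 0.9) z34 (array([447.2, 203.3]), array([145.5, 199.2]), 0.9)
well px [220.6 251.2] A 615.5 z26 (array([557.1, 144.1]), array([61.4, 61.1]), 89.4) z34 (array([556.2, 142.9]), array([61. , 60.8]), 89.4)
well px [183.2 246.9] A 774.0 z26 (array([565.4, 232.1]), array([75.6, 75. ]), 76.9) z34 (array([564.5, 230.4]), array([75.1, 74.6]), 76.9)
```

View pics/up.png

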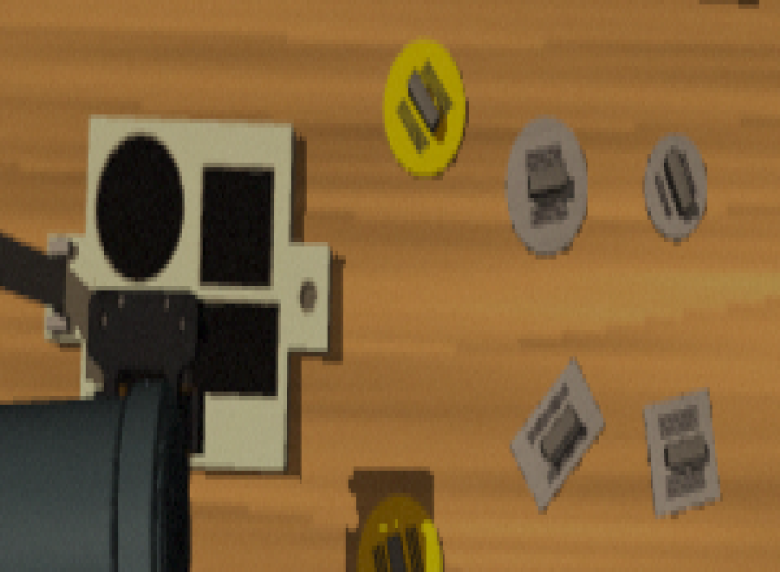

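The keeper is back and the wells and pin hole (248,267) are clear, though the arm still covers the lower wells. I'll centre the square insert on the gripper both ways, which also gives the camera bias.

```bash
python3 - <<'E'
from h import *
s=state(); print(s["joints"].round(2)); print(go(s,[.445,-.260,.08],np.radians(10.7))); print(go(s,[.445,-.260,.08],np.radians(100.7)))
E
```

```text
t 15.43 pos [0.389  0.1334 0.3482] rot [-3.139  0.004  1.569] F [ 2.7 -0.1  1.2] w 0.6 ff 0.0
[ 0.04 -0.28  1.83 -0.    1.59  0.04]
(array([-0.7845,  0.1146,  0.5393]), array([2.000e-04, 3.500e-03, 8.802e-01]))
(array([-0.7845,  0.1146,  0.5393]), array([-0.0022,  0.0024, -0.1198]))
```

>>> servo_tool:
  deltas: [-0.784,0.114,0.2,0,0,0.88,0.75,-0.784,0.114,0.45,0,0,0.88,0.75,-0.784,0.114,0.45,0,0,0.88,0.75,-0.784,0.114,0.45,0,0,0.88,0.75,-0.784,0.114,0.45,0,0,0.88,0.75,-0.784,0.114,0.45,0,0,0.88,0.75,-0.784,0.114,0.45,0,0,0.88,0.75,-0.784,0.114,0.45,0,0,0.88,0.75,-0.784,0.114,0.45,0,0,0.88,0.75,-0.784,0.114,0.45,0,0,0.88,0.75]

```text
time_s: 16.68
ee_pos: [0.4501, -0.2517, 0.1247]
ee_rot: [-3.141, 0.0, 0.191]
ft_force: [0.5, -0.7, -0.2]
gripper_width: 0.748
finger_force: 0.0
```

```bash
python3 - <<'E'
from h import *
s=state(); print(go(s,[.445,-.260,.01],np.radians(10.7)))
E
```

```text
t 16.68 pos [ 0.4501 -0.2517  0.1247] rot [-3.141  0.     0.191] F [ 0.5 -0.7 -0.2] w 0.748 ff 0.0
(array([-0.0131,  0.0145,  0.2294]), array([-0.0003,  0.0001,  0.0027]))
```

>>> servo_tool:
  deltas: [-0.013,0.014,0.1,0,0,0.003,0.75,-0.013,0.014,0.2,0,0,0.003,0.75,-0.013,0.014,0.229,0,0,0.003,0.75,-0.013,0.014,0.229,0,0,0.003,0.75,-0.013,0.014,0.229,0,0,0.003,0.2,-0.013,0.014,0.229,0,0,0.003,0.2,-0.013,0.014,0.229,0,0,0.003,0.2,-0.013,0.014,0.229,0,0,0.003,0.2,-0.013,0.014,0.229,0,0,0.003,0.2]
  squeeze: 5

```text
time_s: 17.8
ee_pos: [0.4456, -0.2611, 0.011]
ee_rot: [3.141, -0.001, 0.184]
ft_force: [-0.2, 0.3, 6.9]
gripper_width: 0.384
finger_force: 5.0
```

>>> servo_tool:
  deltas: [0,0,-0.004,0,0,0,0.6,0,0,-0.004,0,0,0,0.6,0,0,-0.1,0,0,0,0.6,0,0,-0.1,0,0,-1,0.6,0,0,-0.1,0,0,-1,0.6,0,0,-0.1,0,0,-1,0.6,0,0,-0.1,0,0,-1,0.6,0,0,-0.1,0,0,-1,0.6,0,0,-0.1,0,0,-1,0.6,0,0,-0.1,0,0,-1,0.6]

```text
time_s: 19.05
ee_pos: [0.445, -0.2606, 0.06]
ee_rot: [-3.141, -0.0, 1.503]
ft_force: [0.9, 0.4, 0.2]
gripper_width: 0.597
finger_force: 0.0
```

```bash
python3 - <<'E'
from h import *
s=state(); print(go(s,[.4456,-.2611,.0125],np.radians(100.7)))
E
```

```text
t 19.05 pos [ 0.445  -0.2606  0.06  ] rot [-3.141 -0.     1.503] F [0.9 0.4 0.2] w 0.597 ff 0.0
(array([-0.0009,  0.0012,  0.095 ]), array([-0.0002, -0.0002, -0.162 ]))
```

>>> servo_tool:
  deltas: [0,0,0,0,0,-0.162,0.6,0,0,0,0,0,-0.162,0.6,0,0,0.06,0,0,-0.162,0.6,0,0,0.095,0,0,-0.162,0.6,0,0,0.095,0,0,-0.162,0.6,0,0,0.095,0,0,-0.162,0,0,0,0.095,0,0,-0.162,0,0,0,0.095,0,0,-0.162,0,0,0,0.095,0,0,-0.162,0,0,0,0.095,0,0,-0.162,0]
  squeeze: 8

```text
time_s: 20.3
ee_pos: [0.4453, -0.2609, 0.013]
ee_rot: [3.142, 0.0, 1.751]
ft_force: [-1.2, 0.4, 3.1]
gripper_width: 0.134
finger_force: 8.0
```

```bash
python3 - <<'E'
from h import *
s=state(); print(go(s,[.25,-.1,.2],np.radians(100.7)))
E
```

```text
t 20.3 pos [ 0.4453 -0.2609  0.013 ] rot [3.142 0.    1.751] F [-1.2  0.4  3.1] w 0.134 ff 8.0
(array([ 0.3865, -0.3264, -0.3741]), array([ 0.0001,  0.0002, -0.0039]))
```

>>> servo_tool:
  deltas: [0,0,-0.002,0,0,0,0.6,0,0,-0.002,0,0,0,0.6,0,0,-0.1,0,0,0,0.6,0,0,-0.2,0,0,0,0.6,0.44,-0.21,-0.4,0,0,0,0.6,0.44,-0.21,-0.4,0,0,0,0.6,0.44,-0.21,-0.4,0,0,0,0.6,0.44,-0.21,-0.4,0,0,0,0.6,0.44,-0.21,-0.4,0,0,0,0.6,0.44,-0.21,-0.4,0,0,0,0.6]

```text
time_s: 21.55
ee_pos: [0.3026, -0.0629, 0.2134]
ee_rot: [3.139, 0.002, 1.753]
ft_force: [-1.1, -0.1, -0.0]
gripper_width: 0.6
finger_force: 0.0
```

```bash
cat >> h.py <<'E'
def white(im):
    h=hsv(im); m=(h[...,1]<95)&(h[...,2]>125); m[:200]=0;m[330:]=0;m[:,:140]=0;m[:,262:]=0
    c=max(blobs(m,150),key=len); return c
E
python3 - <<'E'
from h import *
s=state(); im=snapshot("top"); ins(im); wells(im); 
t=im[258:277,240:258]; print(hsv(im)[260:274,242:256,2])
cv2.imwrite("pics/top2.png",im[...,::-1])
si=snapshot("side"); h=hsv(si); m=(h[...,2]<75)&(h[...,1]<120); m[:290]=0; m[420:]=0; m[:,:250]=0; m[:,400:]=0
for c in blobs(m,100): print("side well z26",rect("side",c,.026),"z34",rect("side",c,.034))
E
```

```text
t 21.55 pos [ 0.3026 -0.0629  0.2134] rot [3.139e+00 2.000e-03 1.753e+00] F [-1.1 -0.1 -0. ] w 0.6 ff 0.0
ins px [391.8 302.2] A 589.5 (array([ 444.5, -262. ]), array([59.3, 60. ]), 10.4)
ins px [343.8 298.4] A 580.5 (array([ 451.7, -149.1]), array([45.8, 75.2]), 39.4)
ins px [389.4 242. ] A 411.0 (array([ 586.7, -257.1]), array([55.7, 55.1]), 0.0)
ins px [339.6 242. ] A 723.0 (array([ 585.9, -138.5]), array([72.5, 71.9]), 0.7)
ins px [395.  193.5] A 156.5 (array([ 706.5, -269.4]), array([ 17.3, 113.9]), 0.9)
well px [219.4 278.8] A 614.0 z26 (array([491.2, 144.2]), array([46.8, 77.7]), 0.9) z34 (array([490.6, 143. ]), array([46.6, 77.3]), 0.9)
well px [181.6 280.3] A 462.5 z26 (array([486.8, 232.2]), array([57.2, 57.1]), 46.9) z34 (array([486.3, 230.5]), array([56.9, 56.8]), 46.9)
well px [220.5 251. ] A 625.0 z26 (array([557. , 144.1]), array([61.8, 61.4]), 89.3) z34 (array([556.1, 142.9]), array([61.5, 61. ]), 89.3)
well px [183.2 246.9] A 780.0 z26 (array([565.4, 232.9]), array([74.9, 76. ]), 46.9) z34 (array([564.4, 231.2]), array([74.4, 75.6]), 46.9)
[[163 162 165 162 163 163 1
[... 583 characters left out ...]
9 107 106 118 137 157 161 162 163 154]
 [162 163 163 160 156 145 146 151 155 164 165 163 163 156]
 [162 160 161 163 163 167 161 163 161 163 163 163 163 153]
 [167 165 162 159 163 161 163 166 162 163 161 162 162 152]]
side well z26 (array([487.5, 231.1]), array([55.7, 56.9]), 76.6) z34 (array([486.3, 236.2]), array([55.1, 56.2]), 76.6)
side well z26 (array([585.4, 239.8]), array([33.9, 71.7]), 28.2) z34 (array([583.1, 244.8]), array([33.5, 70.9]), 28.2)
side well z26 (array([492.9, 142. ]), array([72.6, 46.7]), 89.6) z34 (array([491.6, 148.1]), array([71.7, 46.1]), 89.6)
side well z26 (array([547. , 176.7]), array([108. , 222.4]), 40.6) z34 (array([545.1, 182.4]), array([106.7, 219.8]), 40.6)
```

Camera bias at the square is about (+0.8, +1.1) mm. The well centres are consistent across both views. Going back to grasp the square.

>>> servo_tool:
  deltas: [-0.44,0.21,0.25,0,0,0,0.6,-0.44,0.21,0.25,0,0,0,0.6,-0.44,0.21,0.25,0,0,0,0.6,-0.44,0.21,0.25,0,0,0,0.6,-0.44,0.21,0.3,0,0,0,0.6,-0.44,0.21,0.4,0,0,0,0.6,-0.44,0.21,0.4,0,0,0,0.6,-0.44,0.21,0.4,0,0,0,0,-0.44,0.21,0.4,0,0,0,0,-0.44,0.21,0.4,0,0,0,0]
  squeeze: 20

```text
time_s: 22.9
ee_pos: [0.4452, -0.2608, 0.0129]
ee_rot: [3.141, 0.0, 1.751]
ft_force: [-0.2, -0.2, -0.4]
gripper_width: 0.281
finger_force: 0.0
```

```bash
python3 - <<'E'
from h import *
s=state(); print(go(s,[.5573,.1446,.1],np.radians(89.7)))
E
```

```text
t 22.9 pos [ 0.4452 -0.2608  0.0129] rot [3.141 0.    1.751] F [-0.2 -0.2 -0.4] w 0.281 ff 0.0
(array([ 0.7572,  0.3662, -0.1743]), array([1.000e-04, 1.000e-04, 1.183e-01]))
```

Still closing. I'll finish the grip, lift and carry.

>>> servo_tool:
  deltas: [0,0,0,0,0,0,0,0,0,0,0,0,0,0,0,0,0,0,0,0,0,0,0,-0.08,0,0,0,0,0,0,-0.18,0,0,0,0,0.757,0.366,-0.18,0,0,0.118,0,0.757,0.366,-0.18,0,0,0.118,0,0.757,0.366,-0.18,0,0,0.118,0,0.757,0.366,-0.18,0,0,0.118,0,0.757,0.366,-0.18,0,0,0.118,0]
  squeeze: 20

```text
time_s: 24.15
ee_pos: [0.5273, 0.0375, 0.1027]
ee_rot: [3.141, 0.0, 1.566]
ft_force: [0.8, -0.7, -0.8]
gripper_width: 0.134
finger_force: 20.0
```

```bash
python3 - <<'E'
from h import *
s=state(); print(go(s,[.5573,.1446,.1],np.radians(89.7)))
E
```

```text
t 24.15 pos [0.5273 0.0375 0.1027] rot [3.141 0.    1.566] F [ 0.8 -0.7 -0.8] w 0.134 ff 20.0
(array([0.2144, 0.059 , 0.0053]), array([0.0001, 0.0001, 0.0003]))
```

>>> servo_tool:
  deltas: [0.205,0.057,0.003,0,0,0,0,0.205,0.057,0.003,0,0,0,0,0.205,0.057,0.003,0,0,0,0,0.205,0.057,0.003,0,0,0,0,0.205,0.057,0.003,0,0,0,0]

```text
time_s: 24.78
ee_pos: [0.5559, 0.1366, 0.101]
ee_rot: [-3.141, 0.0, 1.565]
ft_force: [-0.7, -1.2, -1.3]
gripper_width: 0.134
finger_force: 20.0
```

```bash
python3 - <<'E'
from h import *
s=state(); print(go(s,[.5573,.1446,.039],np.radians(89.7)))
E
```

```text
t 24.77 pos [0.5559 0.1366 0.101 ] rot [-3.141  0.     1.565] F [-0.7 -1.2 -1.3] w 0.134 ff 20.0
(array([0.016 , 0.0029, 0.124 ]), array([-0.0004,  0.0002, -0.0007]))
```

>>> servo_tool:
  deltas: [0.014,0.003,0.05,0,0,0,0,0.014,0.003,0.09,0,0,0,0,0.014,0.003,0.09,0,0,0,0,0.014,0.003,0.09,0,0,0,0]

```text
time_s: 25.28
ee_pos: [0.558, 0.1444, 0.0565]
ee_rot: [3.141, 0.0, 1.565]
ft_force: [-0.6, 0.6, -1.1]
gripper_width: 0.133
finger_force: 20.0
```

```bash
python3 - <<'E'
from h import *
s=state(); print(go(s,[.5573,.1446,.039],np.radians(89.7)))
E
```

```text
t 25.27 pos [0.558  0.1444 0.0565] rot [3.141 0.    1.565] F [-0.6  0.6 -1.1] w 0.133 ff 20.0
(array([ 0.0004, -0.0014,  0.0351]), array([ 0.0001,  0.    , -0.0001]))
```

>>> servo_tool:
  deltas: [0,-0.001,0.012,0,0,0,0,0,-0.001,0.02,0,0,0,0,0,-0.001,0.026,0,0,0,0,0,-0.001,0.032,0,0,0,0,0,-0.001,0.035,0,0,0,0,0,-0.001,0.035,0,0,0,0]

```text
time_s: 26.02
ee_pos: [0.5571, 0.1449, 0.0391]
ee_rot: [-3.141, 0.0, 1.566]
ft_force: [-3.8, 0.2, 3.4]
gripper_width: 0.129
finger_force: 20.0
```

Seated. Releasing and heading to the oblong.

>>> servo_tool:
  deltas: [0,0,0,0,0,0,0.3,0,0,0,0,0,0,0.45,0,0,-0.002,0,0,0,0.45,0,0,-0.1,0,0,0,0.45,0,0,-0.18,0,0,0,0.45,-0.587,-0.206,-0.18,0,0,-0.441,0.45,-0.587,-0.206,-0.18,0,0,-0.441,0.45,-0.587,-0.206,-0.18,0,0,-0.441,0.45,-0.587,-0.206,-0.18,0,0,-0.441,0.45,-0.587,-0.206,-0.1,0,0,-0.441,0.45]

```text
time_s: 27.28
ee_pos: [0.4644, -0.1227, 0.1044]
ee_rot: [3.139, 0.006, 2.262]
ft_force: [0.5, 0.2, -0.2]
gripper_width: 0.446
finger_force: 0.0
```

```bash
python3 - <<'E'
from h import *
s=state(); print(go(s,[.4525,-.148,.0125],np.radians(129.4)))
im=snapshot("top"); ins(im); wells(im)
E
```

```text
t 27.27 pos [ 0.4644 -0.1227  0.1044] rot [3.139 0.006 2.262] F [ 0.5  0.2 -0.2] w 0.446 ff 0.0
(array([-0.0228, -0.051 ,  0.1839]), array([0.0014, 0.0036, 0.0019]))
ins px [389.3 242.2] A 412.5 (array([ 587.2, -256.5]), array([55.7, 55. ]), 45.3)
ins px [336.9 297.6] A 4431.0 (array([ 463.3, -128.9]), array([180.5, 301.8]), 63.6)
ins px [395.1 193.7] A 161.5 (array([ 706.5, -269.4]), array([ 17.3, 113.9]), 0.9)
well px [219.4 278.8] A 607.0 z26 (array([492.1, 144.7]), array([77.9, 46.6]), 88.9) z34 (array([491.5, 143.5]), array([77.5, 46.3]), 88.9)
well px [181.6 280.3] A 457.5 z26 (array([486. , 233.2]), array([56.2, 58. ]), 27.9) z34 (array([485.5, 231.5]), array([55.9, 57.7]), 27.9)
well px [183.2 246.9] A 774.0 z26 (array([565.4, 232.9]), array([74.9, 76. ]), 46.9) z34 (array([564.4, 231.2]), array([74.4, 75.6]), 46.9)
```

>>> servo_tool:
  deltas: [-0.022,-0.048,0.08,0,0,0.002,0.45,-0.022,-0.048,0.08,0,0,0.002,0.45,-0.022,-0.048,0.08,0,0,0.002,0.45]

```text
time_s: 27.7
ee_pos: [0.4522, -0.1436, 0.0632]
ee_rot: [3.141, 0.0, 2.255]
ft_force: [-0.1, -0.1, 0.0]
gripper_width: 0.443
finger_force: 0.0
```

```bash
python3 - <<'E'
from h import *
s=state(); print(go(s,[.4525,-.148,.0125],np.radians(129.4)))
E
```

```text
t 27.7 pos [ 0.4522 -0.1436  0.0632] rot [3.141 0.    2.255] F [-0.1 -0.1  0. ] w 0.443 ff 0.0
(array([-0.0071, -0.0051,  0.1015]), array([ 0.0002,  0.0002, -0.0019]))
```

>>> servo_tool:
  deltas: [-0.006,-0.004,0.03,0,0,-0.002,0.45,-0.006,-0.004,0.09,0,0,-0.002,0.45,-0.006,-0.004,0.101,0,0,-0.002,0.45,-0.006,-0.004,0.101,0,0,-0.002,0.45,-0.006,-0.004,0.101,0,0,-0.002,0,-0.006,-0.004,0.101,0,0,-0.002,0,-0.006,-0.004,0.101,0,0,-0.002,0,-0.006,-0.004,0.101,0,0,-0.002,0,-0.006,-0.004,0.101,0,0,-0.002,0]

```text
time_s: 28.82
ee_pos: [0.4523, -0.1477, 0.0126]
ee_rot: [3.141, 0.001, 2.259]
ft_force: [-1.2, 1.1, 6.5]
gripper_width: 0.136
finger_force: 20.0
```

```bash
python3 - <<'E'
from h import *
s=state(); print(go(s,[.4925,.1447,.1],np.radians(89.7)))
E
```

```text
t 28.82 pos [ 0.4523 -0.1477  0.0126] rot [3.141e+00 1.000e-03 2.259e+00] F [-1.2  1.1  6.5] w 0.136 ff 20.0
(array([ 0.4007,  0.4335, -0.1751]), array([3.000e-04, 4.000e-04, 4.413e-01]))
```

>>> servo_tool:
  deltas: [0,0,-0.08,0,0,0,0,0,0,-0.175,0,0,0,0,0.4,0.432,-0.175,0,0,0.441,0,0.4,0.432,-0.175,0,0,0.441,0,0.4,0.432,-0.175,0,0,0.441,0,0.4,0.432,-0.175,0,0,0.441,0,0.4,0.432,-0.175,0,0,0.441,0,0.4,0.432,-0.175,0,0,0.441,0,0.4,0.432,-0.175,0,0,0.441,0,0.4,0.432,-0.175,0,0,0.441,0]

```text
time_s: 30.08
ee_pos: [0.4916, 0.1428, 0.0992]
ee_rot: [-3.141, 0.001, 1.565]
ft_force: [-0.1, -0.3, -0.5]
gripper_width: 0.136
finger_force: 20.0
```

```bash
python3 - <<'E'
from h import *
s=state(); print(go(s,[.4918,.1447,.039],np.radians(89.7)))
E
```

```text
t 30.07 pos [0.4916 0.1428 0.0992] rot [-3.141e+00  1.000e-03  1.565e+00] F [-0.1 -0.3 -0.5] w 0.136 ff 20.0
(array([0.0038, 0.0005, 0.1204]), array([-0.0005,  0.0004, -0.0001]))
```

>>> servo_tool:
  deltas: [0.003,0.001,0.05,0,0,0,0,0.003,0.001,0.08,0,0,0,0,0.003,0.001,0.09,0,0,0,0,0.003,0.001,0.1,0,0,0,0,0.003,0.001,0.108,0,0,0,0,0.003,0.001,0.114,0,0,0,0,0.003,0.001,0.119,0,0,0,0,0.003,0.001,0.119,0,0,0,0]

```text
time_s: 31.08
ee_pos: [0.4922, 0.1457, 0.04]
ee_rot: [-3.141, 0.0, 1.566]
ft_force: [-0.3, 0.7, -1.0]
gripper_width: 0.133
finger_force: 20.0
```

>>> servo_tool:
  deltas: [0,0,0.002,0,0,0,0.3,0,0,0.002,0,0,0,0.45,0,0,-0.1,0,0,0,0.45,0,0,-0.16,0,0,0,0.45,-0.802,0.196,-0.16,0,0,0.674,0.45,-0.802,0.196,-0.16,0,0,0.674,0.45,-0.802,0.196,-0.16,0,0,0.674,0.45,-0.802,0.196,-0.16,0,0,0.674,0.45,-0.802,0.196,-0.16,0,0,0.674,0.45,-0.802,0.196,-0.16,0,0,0.674,0.45]

```text
time_s: 32.33
ee_pos: [0.58, -0.2212, 0.1203]
ee_rot: [3.141, -0.0, 0.502]
ft_force: [0.6, -0.5, 1.0]
gripper_width: 0.446
finger_force: 0.0
```

```bash
python3 - <<'E'
from h import *
s=state(); 
im=snapshot("top"); ins(im); wells(im); cv2.imwrite("pics/top3.png",cv2.resize(im[200:330,130:430],None,fx=2.6,fy=4.4,interpolation=3)[...,::-1])
print(go(s,[.5877,-.2558,.06],np.radians(29)))
E
```

```text
t 32.33 pos [ 0.58   -0.2212  0.1203] rot [ 3.141 -0.     0.502] F [ 0.6 -0.5  1. ] w 0.446 ff 0.0
ins px [361.7 277.2] A 12292.0 (array([ 513.6, -184.1]), array([223.9, 490. ]), 60.7)
well px [181.6 280.3] A 452.5 z26 (array([487.2, 234. ]), array([56.5, 56.2]), 2.5) z34 (array([486.7, 232.3]), array([56.1, 55.9]), 2.5)
well px [183.3 246.8] A 771.5 z26 (array([565.9, 232.4]), array([74.9, 74.3]), 46.7) z34 (array([565. , 230.7]), array([74.5, 73.9]), 46.7)
(array([-0.0198,  0.068 ,  0.1207]), array([ 0.0003, -0.0003, -0.0024]))
```

View pics/top3.png

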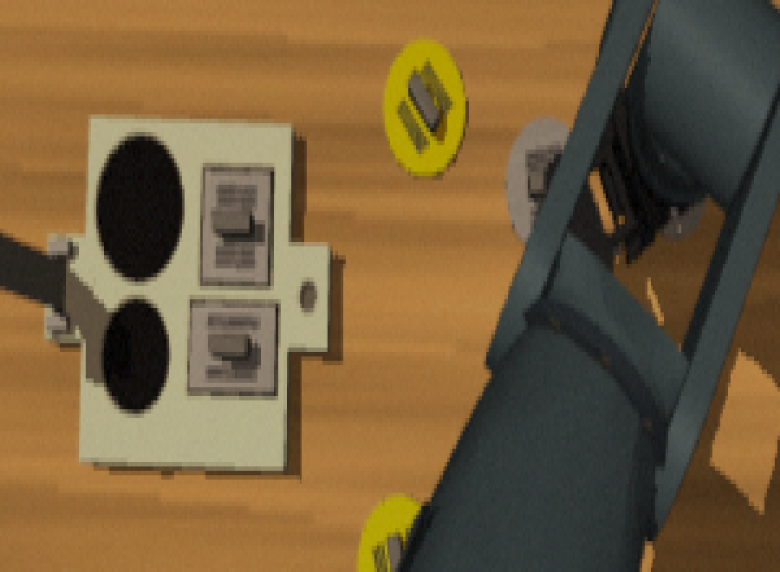

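The square and oblong both lie flush in their wells. Next, the small round.

>>> servo_tool:
  deltas: [-0.019,0.064,0.1,0,0,0,0.45,-0.019,0.064,0.12,0,0,0,0.45,-0.019,0.064,0.12,0,0,0,0.45,-0.019,0.064,0.12,0,0,0,0.45]

```text
time_s: 32.88
ee_pos: [0.5878, -0.2509, 0.0618]
ee_rot: [3.14, -0.001, 0.509]
ft_force: [0.4, -0.4, 1.3]
gripper_width: 0.455
finger_force: 0.0
```

```bash
python3 - <<'E'
from h import *
s=state(); 
print(go(s,[.5877,-.2558,.0125],np.radians(29)))
E
```

```text
t 32.88 pos [ 0.5878 -0.2509  0.0618] rot [ 3.14e+00 -1.00e-03  5.09e-01] F [ 0.4 -0.4  1.3] w 0.455 ff 0.0
(array([-0.0051,  0.0082,  0.0986]), array([ 0.0012, -0.0007,  0.0017]))
```

>>> servo_tool:
  deltas: [-0.004,0.007,0.03,0,0,0,0.45,-0.004,0.007,0.09,0,0,0,0.45,-0.004,0.007,0.098,0,0,0,0.45,-0.004,0.007,0.098,0,0,0,0.45,-0.004,0.007,0.098,0,0,0,0,-0.004,0.007,0.098,0,0,0,0,-0.004,0.007,0.098,0,0,0,0,-0.004,0.007,0.098,0,0,0,0,-0.004,0.007,0.098,0,0,0,0]

```text
time_s: 34.0
ee_pos: [0.5872, -0.2559, 0.0117]
ee_rot: [3.141, -0.0, 0.507]
ft_force: [-0.2, 0.0, 5.5]
gripper_width: 0.133
finger_force: 20.0
```

```bash
python3 - <<'E'
from h import *
s=state(); 
print(go(s,[.4875,.2328,.1],np.radians(89.7)), s["joints"].round(2))
E
```

```text
t 34.0 pos [ 0.5872 -0.2559  0.0117] rot [ 3.141 -0.     0.507] F [-0.2  0.   5.5] w 0.133 ff 20.0
(array([ 0.3007, -0.9511, -0.1773]), array([ 6.000e-04,  0.000e+00, -6.737e-01])) [-0.6   0.59  1.56 -0.    0.99  0.47]
```

>>> servo_tool:
  deltas: [0,0,-0.08,0,0,0,0,0.3,-0.948,-0.178,0,0,-0.674,0,0.3,-0.948,-0.178,0,0,-0.674,0,0.3,-0.948,-0.178,0,0,-0.674,0,0.3,-0.948,-0.178,0,0,-0.674,0,0.3,-0.948,-0.178,0,0,-0.674,0,0.3,-0.948,-0.178,0,0,-0.674,0,0.3,-0.948,-0.178,0,0,-0.674,0,0.3,-0.948,-0.178,0,0,-0.674,0,0.3,-0.948,-0.178,0,0,-0.674,0]

```text
time_s: 35.25
ee_pos: [0.4861, 0.2354, 0.1002]
ee_rot: [3.141, -0.001, 1.572]
ft_force: [-1.1, -0.1, -0.4]
gripper_width: 0.136
finger_force: 20.0
```

```bash
python3 - <<'E'
from h import *
s=state(); 
print(go(s,[.4875,.2328,.1],np.radians(89.7)))
E
```

```text
t 35.25 pos [0.4861 0.2354 0.1002] rot [ 3.141e+00 -1.000e-03  1.572e+00] F [-1.1 -0.1 -0.4] w 0.136 ff 20.0
(array([-0.0051,  0.0028,  0.0004]), array([ 0.0001, -0.0005,  0.0043]))
```

>>> servo_tool:
  deltas: [-0.002,0.002,0.05,0,0,0,0,-0.002,0.002,0.08,0,0,0,0,-0.002,0.002,0.085,0,0,0,0,-0.002,0.002,0.085,0,0,0,0]

```text
time_s: 35.75
ee_pos: [0.4889, 0.2299, 0.0575]
ee_rot: [-3.141, 0.0, 1.565]
ft_force: [-0.6, 0.9, -1.9]
gripper_width: 0.135
finger_force: 20.0
```

```bash
python3 - <<'E'
from h import *
s=state(); 
print(go(s,[.4874,.2333,.038],np.radians(89.7)))
E
```

```text
t 35.75 pos [0.4889 0.2299 0.0575] rot [-3.141  0.     1.565] F [-0.6  0.9 -1.9] w 0.135 ff 20.0
(array([ 0.0068, -0.003 ,  0.0391]), array([-0.0002,  0.0001, -0.0003]))
```

>>> servo_tool:
  deltas: [0.006,-0.003,0.005,0,0,0,0,0.006,-0.003,0.015,0,0,0,0,0.006,-0.003,0.022,0,0,0,0,0.006,-0.003,0.028,0,0,0,0,0.006,-0.003,0.034,0,0,0,0,0.006,-0.003,0.038,0,0,0,0,0.006,-0.003,0.038,0,0,0,0]

```text
time_s: 36.62
ee_pos: [0.4871, 0.2334, 0.0383]
ee_rot: [-3.141, 0.0, 1.566]
ft_force: [0.5, -0.6, -2.9]
gripper_width: 0.135
finger_force: 20.0
```

>>> servo_tool:
  deltas: [0,0,0,0,0,0,0.3,0,0,0,0,0,0,0.45,0,0,-0.1,0,0,0,0.45,0,0,-0.16,0,0,0,0.45,-0.74,0.203,-0.16,0,0,-0.052,0.45,-0.74,0.203,-0.16,0,0,-0.052,0.45,-0.74,0.203,-0.16,0,0,-0.052,0.45,-0.74,0.203,-0.16,0,0,-0.052,0.45,-0.74,0.203,-0.16,0,0,-0.052,0.45,-0.74,0.203,-0.16,0,0,-0.052,0.45]

```text
time_s: 37.88
ee_pos: [0.5851, -0.1306, 0.1189]
ee_rot: [3.141, 0.0, 1.648]
ft_force: [1.3, 0.7, 0.6]
gripper_width: 0.448
finger_force: 0.0
```

```bash
python3 - <<'E'
from h import *
s=state(); 
print(go(s,[.5867,-.1374,.06],np.radians(94.4)))
im=snapshot("top"); wells(im); cv2.imwrite("pics/top4.png",cv2.resize(im[200:330,130:430],None,fx=2.6,fy=4.4,interpolation=3)[...,::-1])
E
```

```text
t 37.88 pos [ 0.5851 -0.1306  0.1189] rot [3.141 0.    1.648] F [1.3 0.7 0.6] w 0.448 ff 0.0
(array([-0.0138,  0.0019,  0.1179]), array([0.0006, 0.0001, 0.    ]))
well px [183.3 246.8] A 772.5 z26 (array([565.9, 232.4]), array([74.9, 74.3]), 46.7) z34 (array([565. , 230.7]), array([74.5, 73.9]), 46.7)
```

View pics/top4.png

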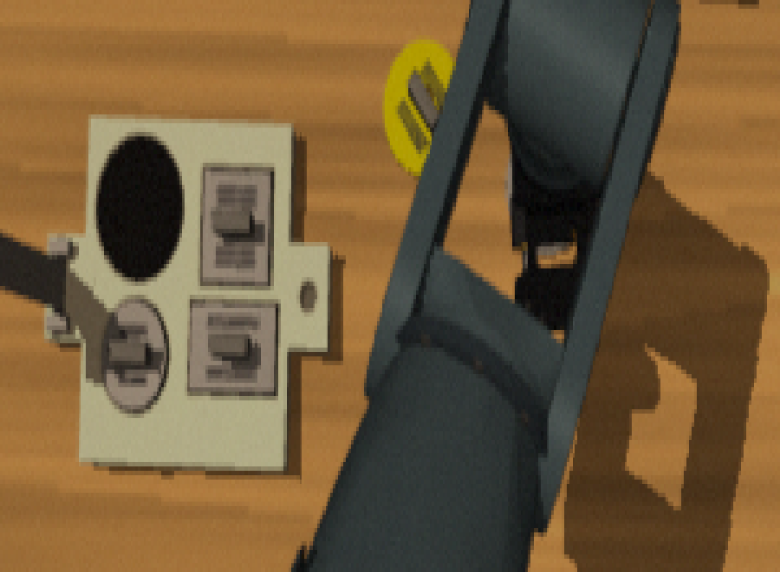

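Three inserts are in. Now the big round.

>>> servo_tool:
  deltas: [-0.013,0.002,0.08,0,0,0,0.45,-0.013,0.002,0.12,0,0,0,0.45,-0.013,0.002,0.12,0,0,0,0.45,-0.013,0.002,0.12,0,0,0,0.45]

```text
time_s: 38.42
ee_pos: [0.5868, -0.1344, 0.0595]
ee_rot: [3.141, 0.0, 1.649]
ft_force: [0.2, -0.5, 0.2]
gripper_width: 0.45
finger_force: 0.0
```

```bash
python3 - <<'E'
from h import *
s=state(); 
print(go(s,[.5867,-.1374,.0125],np.radians(94.4)))
cv2.imwrite("pics/s5.png",cv2.resize(snapshot("side")[170:290,290:410],None,fx=4,fy=4,interpolation=3)[...,::-1])
E
```

```text
t 38.42 pos [ 0.5868 -0.1344  0.0595] rot [3.141 0.    1.649] F [ 0.2 -0.5  0.2] w 0.45 ff 0.0
(array([-0.0059, -0.0007,  0.094 ]), array([0.0007, 0.0003, 0.0008]))
```

View pics/s5.png

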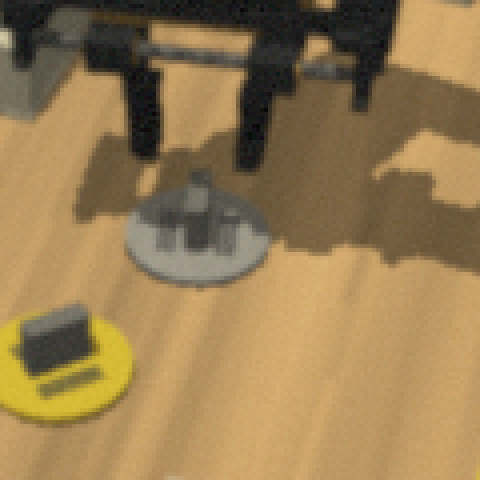

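The big round's ridge (crop 198,210) is between the open fingers and in its original place. Descending to grasp.

>>> servo_tool:
  deltas: [-0.006,-0.001,0.03,0,0,0,0.45,-0.006,-0.001,0.085,0,0,0,0.45,-0.006,-0.001,0.094,0,0,0,0.45,-0.006,-0.001,0.094,0,0,0,0.45,-0.006,-0.001,0.094,0,0,0,0,-0.006,-0.001,0.094,0,0,0,0,-0.006,-0.001,0.094,0,0,0,0,-0.006,-0.001,0.094,0,0,0,0,-0.006,-0.001,0.094,0,0,0,0]

```text
time_s: 39.6
ee_pos: [0.5864, -0.1383, 0.0122]
ee_rot: [3.141, 0.001, 1.648]
ft_force: [-0.7, -0.4, 5.2]
gripper_width: 0.138
finger_force: 20.0
```

```bash
python3 - <<'E'
from h import *
s=state(); 
print(go(s,[.566,.2327,.1],np.radians(89.7)), s["joints"].round(2))
E
```

```text
t 39.6 pos [ 0.5864 -0.1383  0.0122] rot [3.141e+00 1.000e-03 1.648e+00] F [-0.7 -0.4  5.2] w 0.138 ff 20.0
(array([ 0.7427,  0.0166, -0.176 ]), array([0.0006, 0.0003, 0.0523])) [-0.43  0.53  1.66 -0.    0.95 -0.51]
```

>>> servo_tool:
  deltas: [0,0,-0.08,0,0,0,0,0,0,-0.176,0,0,0,0,0.741,0.016,-0.176,0,0,0.052,0,0.741,0.016,-0.176,0,0,0.052,0,0.741,0.016,-0.176,0,0,0.052,0,0.741,0.016,-0.176,0,0,0.052,0,0.741,0.016,-0.176,0,0,0.052,0,0.741,0.016,-0.176,0,0,0.052,0,0.741,0.016,-0.17,0,0,0.052,0,0.741,0.016,-0.1,0,0,0.052,0]

```text
time_s: 40.85
ee_pos: [0.5673, 0.2327, 0.0632]
ee_rot: [3.136, -0.001, 1.568]
ft_force: [0.1, -0.6, -1.4]
gripper_width: 0.134
finger_force: 20.0
```

```bash
python3 - <<'E'
from h import *
s=state(); 
print(go(s,[.566,.232,.0385],np.radians(89.7)))
E
```

```text
t 40.85 pos [0.5673 0.2327 0.0632] rot [ 3.136e+00 -1.000e-03  1.568e+00] F [ 0.1 -0.6 -1.4] w 0.134 ff 20.0
(array([-0.0013, -0.0028,  0.0495]), array([ 0.0033, -0.0003,  0.0015]))
```

>>> servo_tool:
  deltas: [0,0,0.01,0,0,0,0,0,0,0.01,0,0,0,0,0,0,0.01,0,0,0,0]

```text
time_s: 41.22
ee_pos: [0.5664, 0.2315, 0.0577]
ee_rot: [3.14, -0.0, 1.565]
ft_force: [0.2, -0.1, -0.7]
gripper_width: 0.135
finger_force: 20.0
```

```bash
python3 - <<'E'
from h import *
s=state(); 
print(go(s,[.566,.232,.0385],np.radians(89.7)))
E
```

```text
t 41.23 pos [0.5664 0.2315 0.0577] rot [ 3.14  -0.     1.565] F [ 0.2 -0.1 -0.7] w 0.135 ff 20.0
(array([ 0.001 , -0.0008,  0.0384]), array([ 0.0011, -0.0002, -0.0003]))
```

>>> servo_tool:
  deltas: [0.001,-0.001,0.01,0,0,0,0,0.001,-0.001,0.018,0,0,0,0,0.001,-0.001,0.025,0,0,0,0,0.001,-0.001,0.031,0,0,0,0,0.001,-0.001,0.036,0,0,0,0,0.001,-0.001,0.038,0,0,0,0,0.001,-0.001,0.038,0,0,0,0]

```text
time_s: 42.1
ee_pos: [0.5651, 0.2323, 0.0382]
ee_rot: [3.141, 0.0, 1.566]
ft_force: [-2.6, -2.5, 4.6]
gripper_width: 0.13
finger_force: 20.0
```

>>> servo_tool:
  deltas: [0,0,0,0,0,0,0.3,0,0,0,0,0,0,0.5,0,0,-0.1,0,0,0,0.6,0,0,-0.64,0,0,0,0.6,0,0,-0.64,0,0,0,0.6,0,0,-0.64,0,0,0,0.6,0,0,-0.64,0,0,0,0.6,0.231,-0.086,-0.64,0,0,0,0.6,0.231,-0.086,-0.64,0,0,0,0.6,0.231,-0.086,-0.64,0,0,0,0.6]

```text
time_s: 43.35
ee_pos: [0.5206, 0.352, 0.3585]
ee_rot: [3.141, -0.002, 1.572]
ft_force: [-0.4, -0.9, -0.2]
gripper_width: 0.6
finger_force: 0.0
```

```bash
python3 - <<'E'
from h import *
s=state(); 
print(go(s,[.5227,.348,.289],np.radians(90)))
im=snapshot("side"); cv2.imwrite("pics/s6.png",cv2.resize(im[200:420,230:450],None,fx=2.7,fy=2.7,interpolation=3)[...,::-1])
E
```

```text
t 43.35 pos [0.5206 0.352  0.3585] rot [ 3.141e+00 -2.000e-03  1.572e+00] F [-0.4 -0.9 -0.2] w 0.6 ff 0.0
(array([-0.0083,  0.0041,  0.139 ]), array([ 0.0007, -0.0011,  0.0006]))
```

View pics/s6.png

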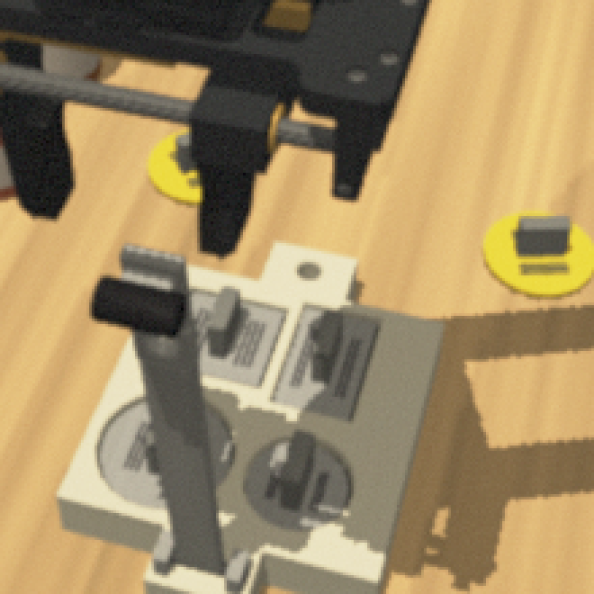

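All four inserts lie flat in their wells. Regripping the keeper.

>>> servo_tool:
  deltas: [-0.004,0.002,0.04,0,0,0,0.6,-0.004,0.002,0.04,0,0,0,0.6,-0.004,0.002,0.04,0,0,0,0.6]

```text
time_s: 43.78
ee_pos: [0.5239, 0.3453, 0.3376]
ee_rot: [-3.141, 0.0, 1.565]
ft_force: [0.2, 0.4, 0.3]
gripper_width: 0.596
finger_force: 0.0
```

```bash
python3 - <<'E'
from h import *
s=state(); 
print(go(s,[.5227,.348,.289],np.radians(90)))
E
```

```text
t 43.77 pos [0.5239 0.3453 0.3376] rot [-3.141  0.     1.565] F [0.2 0.4 0.3] w 0.596 ff 0.0
(array([ 0.0055, -0.0024,  0.0973]), array([-0.0002,  0.0002, -0.0039]))
```

>>> servo_tool:
  deltas: [0.006,-0.002,0.05,0,0,0,0.6,0.006,-0.002,0.097,0,0,0,0.6,0.006,-0.002,0.097,0,0,0,0.6,0.006,-0.002,0.097,0,0,0,0,0.006,-0.002,0.097,0,0,0,0,0.006,-0.002,0.097,0,0,0,0,0.006,-0.002,0.097,0,0,0,0]
  squeeze: 10

```text
time_s: 44.65
ee_pos: [0.5227, 0.3496, 0.2906]
ee_rot: [3.14, -0.001, 1.566]
ft_force: [-2.1, -0.8, 5.3]
gripper_width: 0.383
finger_force: 10.0
```

```bash
python3 - <<'E'
import numpy as np
# inverse arc from theta0=1.68, hinge offsets
f=lambda t:np.array([-.272*np.cos(t)+.018*np.sin(t), .272*np.sin(t)+.018*np.cos(t)])
th=np.arange(1.69,-.001,-.09); th=np.r_[th,0]
for k,t in enumerate(th):
    d=(f(t)-f(1.69))/.5; print(k,round(t,2),"x",d[0].round(3),"z",(-d[1]).round(3))
E
```

```text
0 1.69 x 0.0 z -0.0
1 1.6 x -0.049 z -0.007
2 1.51 x -0.098 z -0.009
3 1.42 x -0.147 z -0.007
4 1.33 x -0.195 z -0.001
5 1.24 x -0.243 z 0.01
6 1.15 x -0.29 z 0.025
7 1.06 x -0.335 z 0.044
8 0.97 x -0.378 z 0.067
9 0.88 x -0.419 z 0.094
10 0.79 x -0.458 z 0.124
11 0.7 x -0.493 z 0.158
12 0.61 x -0.526 z 0.195
13 0.52 x -0.555 z 0.234
14 0.43 x -0.58 z 0.276
15 0.34 x -0.601 z 0.321
16 0.25 x -0.619 z 0.366
17 0.16 x -0.632 z 0.414
18 0.07 x -0.641 z 0.462
19 0.0 x -0.644 z 0.5
```

>>> servo_tool:
  deltas: [-0.049,0,-0.009,0,0,0,0,-0.098,0,-0.011,0,0,0,0,-0.147,0,-0.009,0,0,0,0,-0.195,0,-0.003,0,0,0,0,-0.243,0,0.008,0,0,0,0,-0.29,0,0.023,0,0,0,0,-0.335,0,0.042,0,0,0,0,-0.378,0,0.065,0,0,0,0,-0.419,0,0.092,0,0,0,0,-0.419,0,0.092,0,0,0,0]

```text
time_s: 45.9
ee_pos: [0.521, 0.1378, 0.2419]
ee_rot: [-3.14, 0.001, 1.564]
ft_force: [0.4, 0.5, -1.2]
gripper_width: 0.384
finger_force: 10.0
```

>>> servo_tool:
  deltas: [-0.039,0,0.03,0,0,0,0,-0.074,0,0.064,0,0,0,0,-0.107,0,0.101,0,0,0,0,-0.136,0,0.14,0,0,0,0,-0.161,0,0.182,0,0,0,0,-0.182,0,0.227,0,0,0,0,-0.2,0,0.272,0,0,0,0,-0.213,0,0.32,0,0,0,0,-0.22,0,0.36,0,0,0,0,-0.22,0,0.36,0,0,0,0]

```text
time_s: 47.15
ee_pos: [0.5202, 0.0296, 0.0611]
ee_rot: [-3.14, -0.001, 1.566]
ft_force: [0.4, 3.7, -2.7]
gripper_width: 0.384
finger_force: 10.0
```

>>> servo_tool:
  deltas: [0,0,0.015,0,0,0,0,0.001,0,0.028,0,0,0,0,0.001,0,0.036,0,0,0,0,0.001,0,0.04,0,0,0,0,0.001,0,0.044,0,0,0,0,0.001,0,0.046,0,0,0,0,0.001,0,0.046,0,0,0,0]

```text
time_s: 48.02
ee_pos: [0.5203, 0.0283, 0.0406]
ee_rot: [-3.14, 0.003, 1.567]
ft_force: [-7.3, -6.2, 9.2]
gripper_width: 0.387
finger_force: 10.0
```

Keeper is on its stop. Releasing and fetching the pin.

>>> servo_tool:
  deltas: [0,0,-0.002,0,0,0,0.5,0,0,-0.002,0,0,0,0.7,0,0,-0.1,0,0,0,0.7,0,0,-0.24,0,0,0,0.7,-0.893,-0.018,-0.24,0,0,0,0.7,-0.893,-0.018,-0.24,0,0,0,0.7,-0.893,-0.018,-0.24,0,0,0,0.7,-0.893,-0.018,-0.24,0,0,0,0.7,-0.893,-0.018,-0.24,0,0,0,0.7,-0.893,-0.018,-0.24,0,0,0,0.7]

```text
time_s: 49.28
ee_pos: [0.5116, -0.3468, 0.1589]
ee_rot: [3.141, 0.001, 1.566]
ft_force: [0.9, 0.5, 1.4]
gripper_width: 0.704
finger_force: 0.0
```

>>> servo_tool:
  deltas: [-0.15,-0.002,0,0,0,0,0.7,-0.15,-0.002,0,0,0,0,0.7,-0.15,-0.002,0,0,0,0,0.7,-0.15,-0.002,0,0,0,0,0.7]

```text
time_s: 49.78
ee_pos: [0.5105, -0.4178, 0.1585]
ee_rot: [-3.141, -0.001, 1.568]
ft_force: [0.0, -0.4, 1.1]
gripper_width: 0.698
finger_force: 0.0
```

```bash
python3 - <<'E'
from h import *
s=state(); print(go(s,[.5095,-.418,.060],np.radians(90)))
im=snapshot("side"); h=hsv(im)
m=np.zeros((480,640),bool); b=h[...,2]<40; m[255:290,335:370]=b[255:290,335:370]
for c in blobs(m,10): print("grip side",c.mean(0).round(1),c.min(0),c.max(0))
print("eye",h[288:304,336:354,2])
E
```

```text
t 49.77 pos [ 0.5105 -0.4178  0.1585] rot [-3.141e+00 -1.000e-03  1.568e+00] F [ 0.  -0.4  1.1] w 0.698 ff 0.0
(array([-0.0006, -0.002 ,  0.197 ]), array([-0.0003, -0.0007, -0.0021]))
grip side [352.1 270.5] [343. 266.] [360. 275.]
eye [[179 181 179 168 152 146 142 143 138 141 140 143 142 143 145 144 145 143]
 [177 182 175 158 149 144 145 141 136 141 139 139 140 144 143 143 143 139]
 [188 188 171 155 146 145 145 143 145 144 146 147 143 147 140 142 147 135]
 [193 190 166 149 143 140 145 141 147 144 149 144 144 148 145 147 144 126]
 [199 184 161 150 143 137 131 127 129 131 135 137 145 146 146 146 145 124]
 [195 181 154 143 134 113 106  93  95  94 101 113 132 140 146 149 142 114]
 [189 166 148 137 112  88  80  80  83  83  83  91 109 132 145 147 135 108]
 [188 161 146 132 101  78  80  93  94  96  92  90  96 125 145 145 125 110]
 [179 154 147 133 103  94 108 108 107 113 119 122 108 127 139 137 111 123]
 [167 150 147 138 118 108 111 110 107 125 140 148 134 138 142 130 104 128]
 [155 148 149 145 131 118 105 109 105 115 123 141 147 148 143 121 113 147]
 [149 138 148 145 143 135 128 122 121 126 129 136 146 147 136 108 129 175]
 [133 131 137 142 144 142 141 143 145 143 144 146 147 139 127 111 142 185]
 [120 125 123 129 133 132 139 144 141 148 150 146 145 143 121 122 174 197]
 [140 141 136 134 129 123 125 131 133 135 135 134 139 133 109 127 178 198]
 [142 147 143 143 138 139 140 139 131 122 123 124 128 109 104 146 186 197]]
```

>>> servo_tool:
  deltas: [-0.001,-0.002,0.1,0,0,0,0.7,-0.001,-0.002,0.18,0,0,0,0.7,-0.001,-0.002,0.197,0,0,0,0.7,-0.001,-0.002,0.197,0,0,0,0.7,-0.001,-0.002,0.197,0,0,0,0,-0.001,-0.002,0.197,0,0,0,0,-0.001,-0.002,0.197,0,0,0,0,-0.001,-0.002,0.197,0,0,0,0,-0.001,-0.002,0.197,0,0,0,0]
  squeeze: 20

```text
time_s: 50.95
ee_pos: [0.5092, -0.4203, 0.0606]
ee_rot: [3.141, 0.0, 1.566]
ft_force: [-0.2, -0.4, 1.6]
gripper_width: 0.218
finger_force: 20.0
```

>>> servo_tool:
  deltas: [0,0,0,0,0,0,0,0,0,0,0,0,0,0,0,0,-0.03,0,0,0,0,0,0,-0.07,0,0,0,0,0,0,-0.12,0,0,0,0,0,0,-0.16,0,0,0,0,0,0,-0.16,0,0,0,0,0,0,-0.16,0,0,0,0]

```text
time_s: 51.95
ee_pos: [0.5089, -0.4197, 0.1398]
ee_rot: [-3.141, -0.001, 1.566]
ft_force: [0.2, -0.3, -1.1]
gripper_width: 0.221
finger_force: 20.0
```

```bash
python3 - <<'E'
from h import *
s=state(); print(go(s,[.5195,.0783,.14],np.radians(90)))
E
```

```text
t 51.95 pos [ 0.5089 -0.4197  0.1398] rot [-3.141e+00 -1.000e-03  1.566e+00] F [ 0.2 -0.3 -1.1] w 0.221 ff 20.0
(array([9.961e-01, 1.650e-02, 3.000e-04]), array([-0.0003, -0.0004, -0.003 ]))
```

```bash
python3 - <<'E'
from h import *
def dc(im,x0,x1,y0,y1,thr):
    t=hsv(im)[y0:y1,x0:x1,2]; w=np.clip(thr-t,0,None).clip(0,60); yy,xx=np.mgrid[y0:y1,x0:x1]; return (xx*w).sum()/w.sum(),(yy*w).sum()/w.sum()
im=cv2.imread("pics/top2.png")[...,::-1].copy()
p=dc(im,243,254,262,273,150); print("hole top z34",p,(on("top",p,.034)*1000).round(1))
t=cv2.imread("pics/top0.png")[...,::-1].copy(); p=dc(t,456,472,268,282,130);print("stand hole",(on("top",p,.05)*1000).round(1))
im=snapshot("top"); h=hsv(im)
print(h[260:274,240:256,2])
s=snapshot("side"); p=dc(s,339,350,291,300,125); print("eye side z45",p,(on("side",p,.045)*1000).round(1))
E
```

```text
hole top z34 (np.float64(247.79721496953874), np.float64(266.82854656222804)) [520.1  77.7  34. ]
stand hole [ 508.8 -421.1   50. ]
[[159 176 172 171 172 170 168 173 175 176 175 177 174 177 174 169]
 [137 148 155 154 157 149 154 157 159 162 158 159 159 158 148 136]
 [128 111 140 138 137 139 137 132 135 134 139 138 136 135 108 110]
 [131 110 142 138 138 127 111  98  95 101 125 142 138 134 108 132]
 [132 105 141 139 127  89  65  59  54  66  93 132 138 135 109 137]
 [136 101 134 131 105  63  63  68  76  78  89 116 141 131 113 136]
 [139 107 142 134  87  63  61  83  92  94  97 106 141 135 111 136]
 [137  99 141 136  94  52  67  91  97  94  98 113 144 133 104 138]
 [138 105 141 137 121  63  69  94  92  93  99 123 140 134  98 137]
 [139 112 139 138 136  97  71  92  95  96 113 137 143 138  95 141]
 [139 107 139 140 138 129 111 112 112 120 129 142 142 137 100 139]
 [124 103 142 141 143 140 140 137 137 141 143 142 141 130  98 140]
 [146 135 113 116 113 115 117 114 115 116 121 118 123 118  84 113]
 [176 172 138 136 136 133 136 134 138 135 139 139 143 138 132 126]]
eye side z45 (np.float64(343.6943396226415), np.float64(294.89811320754717)) [521.7  78.4  45. ]
```

>>> servo_tool:
  deltas: [0.994,0.017,0,0,0,0,0,0.994,0.017,0,0,0,0,0,0.994,0.017,0,0,0,0,0,0.994,0.017,0,0,0,0,0,0.994,0.017,0,0,0,0,0,0.994,0.017,0,0,0,0,0,0.994,0.017,0,0,0,0,0,0.994,0.017,0,0,0,0,0,0.994,0.017,0.02,0,0,0,0,0.994,0.017,0.05,0,0,0,0]

```text
time_s: 53.3
ee_pos: [0.5199, 0.0767, 0.1144]
ee_rot: [-3.141, 0.0, 1.567]
ft_force: [0.2, -1.1, -1.4]
gripper_width: 0.221
finger_force: 20.0
```

>>> servo_tool:
  deltas: [0,0,0,0,0,0,0,0,0,0,0,0,0,0]

```text
time_s: 53.55
ee_pos: [0.5201, 0.0754, 0.115]
ee_rot: [-3.141, 0.0, 1.564]
ft_force: [-0.4, -0.1, -0.7]
gripper_width: 0.22
finger_force: 20.0
```

```bash
python3 - <<'E'
from h import *
s=state(); print(go(s,[.5196,.0773,.0995],np.radians(90)))
E
```

```text
t 53.55 pos [0.5201 0.0754 0.115 ] rot [-3.141  0.     1.564] F [-0.4 -0.1 -0.7] w 0.22 ff 20.0
(array([ 0.0037, -0.001 ,  0.031 ]), array([-0.0005,  0.    , -0.0045]))
```

Correct, then descend to the eye mouth and about 8 mm in, checking force.

>>> servo_tool:
  deltas: [0.004,-0.001,0.015,0,0,-0.004,0,0.004,-0.001,0.025,0,0,-0.004,0,0.004,-0.001,0.03,0,0,-0.004,0,0.004,-0.001,0.035,0,0,-0.004,0,0.004,-0.001,0.04,0,0,-0.004,0,0.004,-0.001,0.046,0,0,-0.004,0,0.004,-0.001,0.052,0,0,-0.004,0,0.004,-0.001,0.052,0,0,-0.004,0]

```text
time_s: 54.55
ee_pos: [0.5196, 0.0787, 0.0891]
ee_rot: [-3.141, 0.0, 1.572]
ft_force: [1.0, 0.7, -0.2]
gripper_width: 0.217
finger_force: 20.0
```

No contact force and the tip is already in the eye, so I'll continue.

>>> servo_tool:
  deltas: [0,0,0.008,0,0,0,0,0,0,0.016,0,0,0,0,0,0,0.024,0,0,0,0,0,0,0.032,0,0,0,0,0,0,0.04,0,0,0,0,0,0,0.048,0,0,0,0,0,0,0.056,0,0,0,0,0,0,0.062,0,0,0,0,0,0,0.067,0,0,0,0,0,0,0.067,0,0,0,0]

```text
time_s: 55.8
ee_pos: [0.5197, 0.0787, 0.0557]
ee_rot: [3.141, 0.0, 1.572]
ft_force: [1.2, -2.4, -1.5]
gripper_width: 0.22
finger_force: 20.0
```

>>> servo_tool:
  deltas: [0,0,0.003,0,0,0,0,0,0,0.003,0,0,0,0,0,0,0.003,0,0,0,0.3,0,0,0.003,0,0,0,0.6,0,0,0.003,0,0,0,0.7,0,0,-0.1,0,0,0,0.7,0,0,-0.3,0,0,0,0.7,-0.2,-0.4,-0.3,0,0,0,0.7,-0.2,-0.4,-0.3,0,0,0,0.7,-0.2,-0.4,-0.3,0,0,0,0.7]

```text
time_s: 57.05
ee_pos: [0.3526, -0.0044, 0.1994]
ee_rot: [-3.141, 0.0, 1.574]
ft_force: [-0.2, -1.1, 0.7]
gripper_width: 0.701
finger_force: 0.0
```

>>> servo_tool:
  deltas: [-0.1,-0.1,0,0,0,0,0.7,-0.1,-0.1,0,0,0,0,0.7,-0.1,-0.1,0,0,0,0,0.7,-0.1,-0.1,0,0,0,0,0.7]

```text
time_s: 57.55
ee_pos: [0.305, -0.0535, 0.1994]
ee_rot: [-3.141, -0.001, 1.574]
ft_force: [0.5, 0.5, -0.1]
gripper_width: 0.699
finger_force: 0.0
```

```bash
python3 - <<'E'
from h import *
state(); a=snapshot("side")[220:440,230:450]; b=snapshot("top")[200:330,130:280]
A=cv2.resize(a,(400,400),interpolation=3);B=cv2.resize(b,(400,400),interpolation=3)
cv2.imwrite("pics/fin.png",np.hstack([A,B])[...,::-1])
E
```

```text
t 57.55 pos [ 0.305  -0.0535  0.1994] rot [-3.141e+00 -1.000e-03  1.574e+00] F [ 0.5  0.5 -0.1] w 0.699 ff 0.0
```

View pics/fin.png

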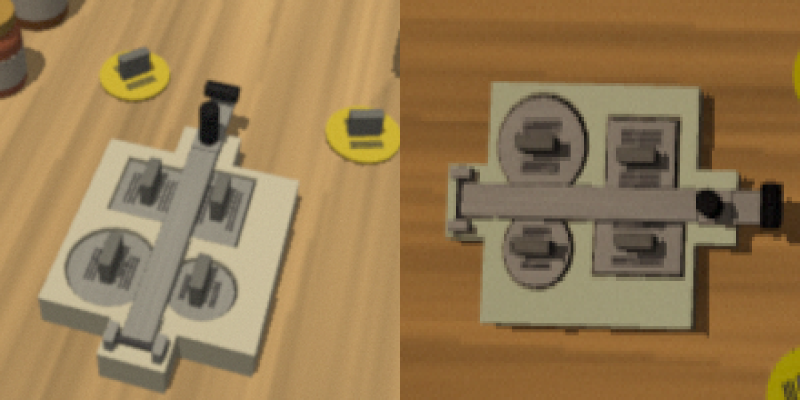

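Both views show the four inserts seated, the keeper down and the pin home with its shoulder on the bar. Handing in.

```bash
python3 -c "
from cell import ticket
print(ticket.job_done())"
```

```text
the job is handed in; nothing more can be done
None
```

The job is handed in: all four inserts lie in their wells, the keeper is down and the pin is home in its hole (last camera check at 57.6 s; the hand-in returned no verdict).

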